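# Stand up and stopper the sample bottles, then wind the rest timer

### The job

Get this batch of sample bottles ready for its rest: stand up the bottles that have tipped over in the steel tray, then press the stopper of every bottle in the tray fully home, and last wind the timer's key clockwise until it stops. Leave every bottle standing upright on the tray floor, and do not disturb the other things on the table.

Things in the scene. Friction and masses are not known exactly. Their poses are not given: they have to be found in the camera images.
- tray: Fixed steel tray, 204 mm wide (its x) by 680 mm long (its y, left to right), the lane the bottles stand in. Origin under its centre on the table. Floor 8 mm thick (top 8 mm above the origin); rims 6 mm thick, 18 mm high from the table.
- timer: Fixed round rest timer, white drum 72 mm across (foot 80 mm), 60 mm high, origin at the centre of its underside, wing key upright on its top.
- wind_key (a joint): Angle of the timer's sprung wing key (rad): grows as the key is turned clockwise seen from above, up to its stop at 4.8; friction holds it where it is left. At 0 the flat of the wing runs along the timer's x axis.
- key_grip (a point): On the key's turning axis, at the height to grip, 83 mm above the timer's underside. Wing 44 mm wide (along this point's x), 10 mm thick (its y), from 67 to 98 mm above the table.
- bottle_a: Square glass sample bottle with a paper label, thick-based, 54 x 54 mm, straight body 70 mm tall, then a round neck 22 mm across up to 94 mm, about 0.3 kg ; may stand or lie, may be absent. Origin on its axis 55 mm above its underside (so 63 mm above the table when it stands in the tray); its z points along the axis to the neck, x and y square to its flat sides.
- bottle_a_stopper (a joint): How far this bottle's stopper is pushed in (m): near 0 it stands up with the cork showing, 0.012 it is fully home with its head on the neck. Stiff: about 7 N moves it, and it stays where it is left. The stopper head is a wooden disc 29 mm across and 14 mm thick on the bottle's axis; its flat top is 120 mm above the bottle's underside at 0, 108 mm when home.
- bottle_b: Square glass sample bottle with a paper label, thick-based, 54 x 54 mm, straight body 70 mm tall, then a round neck 22 mm across up to 94 mm, about 0.3 kg ; may stand or lie, may be absent. Origin on its axis 55 mm above its underside (so 63 mm above the table when it stands in the tray); its z points along the axis to the neck, x and y square to its flat sides.
- bottle_b_stopper (a joint): How far this bottle's stopper is pushed in (m): near 0 it stands up with the cork showing, 0.012 it is fully home with its head on the neck. Stiff: about 7 N moves it, and it stays where it is left. The stopper head is a wooden disc 29 mm across and 14 mm thick on the bottle's axis; its flat top is 120 mm above the bottle's underside at 0, 108 mm when home.
- bottle_c: Square glass sample bottle with a paper label, thick-based, 54 x 54 mm, straight body 70 mm tall, then a round neck 22 mm across up to 94 mm, about 0.3 kg ; may stand or lie, may be absent. Origin on its axis 55 mm above its underside (so 63 mm above the table when it stands in the tray); its z points along the axis to the neck, x and y square to its flat sides.
- bottle_c_stopper (a joint): How far this bottle's stopper is pushed in (m): near 0 it stands up with the cork showing, 0.012 it is fully home with its head on the neck. Stiff: about 7 N moves it, and it stays where it is left. The stopper head is a wooden disc 29 mm across and 14 mm thick on the bottle's axis; its flat top is 120 mm above the bottle's underside at 0, 108 mm when home.
- bottle_d: Square glass sample bottle with a paper label, thick-based, 54 x 54 mm, straight body 70 mm tall, then a round neck 22 mm across up to 94 mm, about 0.3 kg ; may stand or lie, may be absent. Origin on its axis 55 mm above its underside (so 63 mm above the table when it stands in the tray); its z points along the axis to the neck, x and y square to its flat sides.
- bottle_d_stopper (a joint): How far this bottle's stopper is pushed in (m): near 0 it stands up with the cork showing, 0.012 it is fully home with its head on the neck. Stiff: about 7 N moves it, and it stays where it is left. The stopper head is a wooden disc 29 mm across and 14 mm thick on the bottle's axis; its flat top is 120 mm above the bottle's underside at 0, 108 mm when home.
- bottle_e: Square glass sample bottle with a paper label, thick-based, 54 x 54 mm, straight body 70 mm tall, then a round neck 22 mm across up to 94 mm, about 0.3 kg ; may stand or lie, may be absent. Origin on its axis 55 mm above its underside (so 63 mm above the table when it stands in the tray); its z points along the axis to the neck, x and y square to its flat sides.
- bottle_e_stopper (a joint): How far this bottle's stopper is pushed in (m): near 0 it stands up with the cork showing, 0.012 it is fully home with its head on the neck. Stiff: about 7 N moves it, and it stays where it is left. The stopper head is a wooden disc 29 mm across and 14 mm thick on the bottle's axis; its flat top is 120 mm above the bottle's underside at 0, 108 mm when home.
- tape_roll: Roll of brown tape lying flat, 84 mm across, 24 mm high, not part of the job. Origin under its centre.
- bung: Wooden barrel bung, 48 mm across, 34 mm high, not part of the job. Origin under its centre.
- jigger: Small steel measuring cup, 48 mm across, 50 mm high, not part of the job. Origin under its centre.
- label_block: Pad of labels, 60 x 85 x 22 mm, not part of the job. Origin under its centre.
- cup: Card cup, 72 mm across, 80 mm high, not part of the job. Origin under its centre.
- candle_tin: Flat round tin, 68 mm across, 30 mm high, not part of the job. Origin under its centre.
Things that resemble listed ones, but are neither listed nor needed, are in the scene too. Leave any green look-alike of the bottle_d alone.

How it is judged:
On the way, in this order (a step that is already met when the one before it is completed fails the run):
1. every bottle stands upright on the tray floor, let go (angle between each of bottle_a, bottle_b, bottle_c, bottle_d, bottle_e's own z axis and vertical below 0.08 rad and z of bottle_a in the frame of tray between 0.058 and 0.068 m and x of bottle_a in the frame of tray between -0.09 and 0.09 m and y of bottle_a in the frame of tray between -0.33 and 0.33 m and linear speed of each of bottle_a, bottle_b, bottle_c, bottle_d, bottle_e below 0.03 m/s and z of bottle_b in the frame of tray between 0.058 and 0.068 m and x of bottle_b in the frame of tray between -0.09 and 0.09 m and y of bottle_b in the frame of tray between -0.33 and 0.33 m and z of bottle_c in the frame of tray between 0.058 and 0.068 m and x of bottle_c in the frame of tray between -0.09 and 0.09 m and y of bottle_c in the frame of tray between -0.33 and 0.33 m and z of bottle_d in the frame of tray between 0.058 and 0.068 m and x of bottle_d in the frame of tray between -0.09 and 0.09 m and y of bottle_d in the frame of tray between -0.33 and 0.33 m and z of bottle_e in the frame of tray between 0.058 and 0.068 m and x of bottle_e in the frame of tray between -0.09 and 0.09 m and y of bottle_e in the frame of tray between -0.33 and 0.33 m and contact force between the fingers and bottle_a below 0.2 N and contact force between the fingers and bottle_b below 0.2 N and contact force between the fingers and bottle_c below 0.2 N and contact force between the fingers and bottle_d below 0.2 N and contact force between the fingers and bottle_e below 0.2 N), for 0.3 s.
2. every bottle's stopper is pressed fully home (value of joint each of bottle_a_stopper, bottle_b_stopper, bottle_c_stopper, bottle_d_stopper, bottle_e_stopper above 0.0105 m), for 0.2 s.
3. the timer's key is wound to its stop (value of joint wind_key above 4.5 rad), for 0.2 s.
At the end, for the whole second after the job is handed in: Every bottle present stands upright (within 0.08 rad) and still on the tray floor inside the rims, every stopper is in to at least 10.5 of its 12 mm, and the timer's key is at 4.5 rad or more (stop at 4.8) (all of step 2 and angle between each of bottle_a, bottle_b, bottle_c, bottle_d, bottle_e's own z axis and vertical below 0.08 rad and z of bottle_a in the frame of tray between 0.058 and 0.068 m and x of bottle_a in the frame of tray between -0.09 and 0.09 m and y of bottle_a in the frame of tray between -0.33 and 0.33 m and linear speed of each of bottle_a, bottle_b, bottle_c, bottle_d, bottle_e below 0.03 m/s and z of bottle_b in the frame of tray between 0.058 and 0.068 m and x of bottle_b in the frame of tray between -0.09 and 0.09 m and y of bottle_b in the frame of tray between -0.33 and 0.33 m and z of bottle_c in the frame of tray between 0.058 and 0.068 m and x of bottle_c in the frame of tray between -0.09 and 0.09 m and y of bottle_c in the frame of tray between -0.33 and 0.33 m and z of bottle_d in the frame of tray between 0.058 and 0.068 m and x of bottle_d in the frame of tray between -0.09 and 0.09 m and y of bottle_d in the frame of tray between -0.33 and 0.33 m and z of bottle_e in the frame of tray between 0.058 and 0.068 m and x of bottle_e in the frame of tray between -0.09 and 0.09 m and y of bottle_e in the frame of tray between -0.33 and 0.33 m and value of joint wind_key above 4.5 rad); the robot touches nothing.
It fails at once if a bystander was moved by more than 30 mm (distance of any of tape_roll, bung, jigger, label_block, cup, candle_tin from where it was at the start of the episode above 0.03 m).
Of bottle_a, bottle_c, bottle_e only 2 to 3 are there at a start; the rules pass over those that are not, and their reading is None.
Of bottle_b, bottle_d only 1 to 2 are there at a start; the rules pass over those that are not, and their reading is None.
At some moment in a run one of bottle_a, bottle_b, bottle_c, bottle_d, bottle_e may be knocked a few centimetres aside while the robot is not near it.
Once in a run the grip may slacken for a moment while it holds something.
It also fails if it takes over 210 s, if anything falls off the work surface, if the arm or the gripper's body presses on something with over 40 N, if the wrist force passes 120 N, or if a joint passes its speed limit or range.

### The arm

A 6-joint arm with a two-finger parallel gripper is mounted at the origin on the work surface. World frame = base frame: x ahead of the robot, y to its left, z up, the work surface at z = 0. Lengths are in m, angles in rad, forces in N, time in s.
With the tool pointing down it reaches from about 0.425 to 0.95 m from the base axis. Payload 3.5 kg.
Tool frame: the origin (TCP) lies on the centre line of the jaws, within the pads' length; the fingertips stand 19 mm ahead of it and the grasp point (between the pads) is the TCP; z points along the fingers, y is the line along which they close (so a half turn about z gives the same grasp; the last joint's range is limited). The gripper opens to 85 mm and grips with 20 to 120 N. Pads are 22 mm wide; open, the fingers measure 114 mm over their backs; the gripper's body (76 mm by 85 mm) begins 54 mm behind the grasp point. The pads swing forward as they close: fully open they stand 13 mm farther back than shut.
Start: joints at [1.032, 0.286, 1.577, -0, 1.279, -0.15], TCP at [0.256, 0.625, 0.25] pointing down, gripper open.
Joint ranges: [-2.77, 2.77], [-0.9, 2.22], [0.21, 2.48], [-1.53, 4.67], [0.24, 2.81], [-2.84, 2.84]. Speed limits (rad/s): [2.79, 2.79, 3.14, 3.14, 3.14, 3.14].

### API

Orientations are given as a unit quaternion [x, y, z, w].
In Python, from plant import ctrl, imaging gives the robot as it stands. The module is installed in compiled form; this text tells all that it offers.
- The arm moves only by the shell command python3 -m handwheel 'ROWS' [OPENING] [FORCE]. ROWS is JSON, one flat list of numbers, 6 for each row, row after row: the shift along the world's x, y, z in units of 150 mm (1.0 is 150 mm), then the turn, a rotation vector about the world's x, y, z in units of 90 degrees (1.0 is 90 degrees). In form: [tx, ty, tz, rx, ry, rz, tx, ty, tz, rx, ry, rz, ...]. A call has 1 to 5 rows; each row shifts and turns the commanded pose from where the row before left it; what a row does not reach is not made up. A row lasts 1/12 s, in which the tool goes at most 41.7 mm and 7.16 degrees, less where a joint would pass 70% of its speed; a pose out of reach is approached as far as the arm can. A call with a number of a shift or a turn outside -1 to 1 is refused whole. A call with a gripper value outside its range is refused whole. OPENING is the opening, from 0 (shut) to 1 (fully open), set as the call begins (- or left out, the last holds). The fingers move at their own pace and stop on an object; FORCE is the grip in N (left out, the last holds). Time passes only in rows, so rows that do not move let the fingers close. It gives the time, the measured TCP pose, the force, the opening and the grip force at its end, in the units of the state.
- ctrl.get_state(): the state, without advancing time (a new reading comes with each control period).
- imaging.read_camera(name): name is "scene" or "top" or "wrist"; returns (picture, depth): 420x560x3 uint8, blue, green, red; 420x560 float32, m along the optical axis (not along the pixel's ray), 0 where there is no reading.
- imaging.get_calibration(name): a dict with "fovy" (degrees; the focal length in pixels is half the picture's height over the tangent of half this angle, whatever the lens; pixels are square), "cx", "cy" (the principal point, pixels), "distortion" ([k1, k2, p1, p2, k3] as OpenCV has them; the pictures are not rectified), "R" (3x3) and "t" (3): a world point X has camera coordinates R X + t. Camera axes: x right, y down, z forward; pixel columns grow to the right and rows downward; lengths in m; the calibration is good to about 2 mm. A picture is of the moment at which its call begins: read the wrist's pose just before it. get_calibration takes no time and is no camera call; for the wrist camera it gives the pose at the moment of the call.
- ctrl.sign_off(): hands the job in; it is judged then, once.
The state is a dict: "time": time; "qpos": joint angles; "dq": joint speeds; "joint_efforts": joint torques, N m; "eef_pos": TCP position; "tcp_rot": TCP orientation; "contact_force": force on the tool from outside, world axes, zero at the start; "wrist_torque": the same for the moment, N m; "opening": opening from 0.0 (shut) to 1.0 (fully open); "finger_force": force on a finger pad.
Only numpy, scipy, OpenCV 4.12 (cv2) and the standard library are available. Lean on these libraries where they do the work, as an engineer would, in place of code of your own. Each camera call takes 0.05 s, during which the arm holds its last target. There are 200 camera calls.

## Working session

There is one attempt and no reset: what is moved stays moved. The work goes in short steps, Python scripts to look and compute and a shell command to move; the robot and the scene stay as the last step left them, time stands still between calls to the robot, and variables do not carry over. Pictures are saved under pics/ and viewed, at most 14 in all, crops included, and the job is handed in when it is done.

```bash
mkdir -p pics
cat > h.py <<'E'
import numpy as np, cv2
from plant import ctrl, imaging
def grab(n):
    c=imaging.get_calibration(n); im,d=imaging.read_camera(n); return im,d,c
def K(c,h=420):
    f=h/2/np.tan(np.radians(c["fovy"])/2); return np.array([[f,0,c["cx"]],[0,f,c["cy"]],[0,0,1]])
def pts(px,d,c):
    """world points for pixels px (N,2) with depths d (N)"""
    u=cv2.undistortPoints(np.float64(px).reshape(-1,1,2),K(c),np.array(c["distortion"])).reshape(-1,2)
    P=np.c_[u*np.reshape(d,(-1,1)),np.reshape(d,(-1,1))]
    return (P-np.array(c["t"]))@np.array(c["R"])
def cloud(d,c):
    v,u=np.mgrid[:420,:560]; return pts(np.c_[u.ravel(),v.ravel()],d.ravel(),c).reshape(420,560,3)
E
python3 - <<'E'
from h import *
for n in ("scene","top"):
    im,d,c=grab(n); cv2.imwrite(f"pics/{n}0.png",im); np.savez(f"{n}0.npz",im=im,d=d,P=cloud(d,c))
    print(n,c["fovy"],c["distortion"],-np.array(c["R"]).T@c["t"])
print(ctrl.get_state())
E
```

```text
scene 50.740825090102575 [-0.10134419  0.          0.          0.          0.        ] [ 1.19749506 -0.39554884  0.88557204]
top 56.137634232667175 [-0.02286399  0.          0.          0.          0.        ] [ 0.40929783 -0.00128483  0.94350939]
{'time': 0.1, 'qpos': array([ 1.03201853e+00,  2.87099918e-01,  1.57803257e+00,  6.50751157e-06,
        1.27857931e+00, -1.50008144e-01]), 'dq': array([-0.00129304, -0.00290976, -0.00289208, -0.00061032,  0.00088759,
        0.00042241]), 'joint_efforts': array([ 5.09939600e-04, -4.07294154e+01, -2.93700027e+01, -1.88137165e-04,
        3.41640196e-03, -1.75984854e-05]), 'eef_pos': array([0.25555035, 0.624162  , 0.24906915]), 'tcp_rot': array([ 1.93163798e-01,  9.81165952e-01, -9.96305396e-04, -3.60671193e-04]), 'contact_force': array([-0.2075398 , -0.25952261,  0.1821644 ]), 'wrist_torque': array([ 0.0421136 , -0.04574155, -0.04856629]), 'finger_force': 0.0, 'opening': 1.005049232959911}
```

View pics/scene0.png

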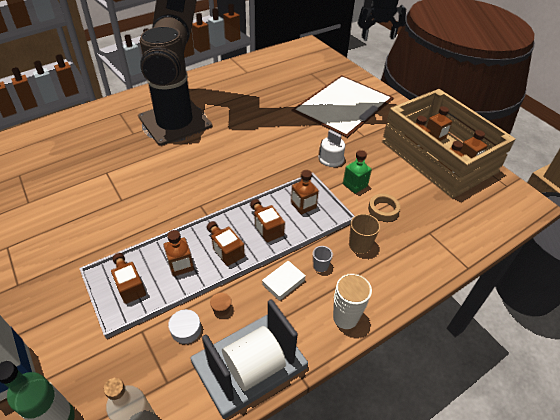

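View pics/top0.png

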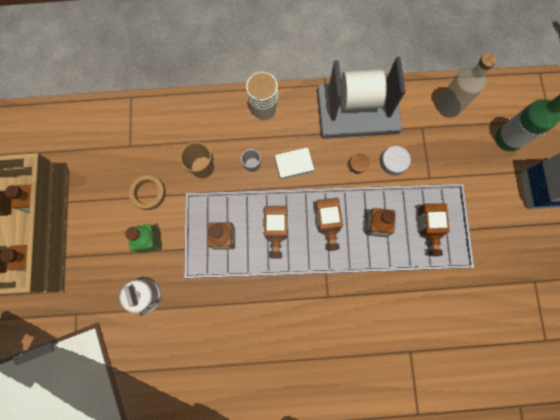

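The top view shows five amber bottles in the tray. Two are standing, at about (220,235) and (382,220). Three are lying with their necks toward the robot, at (275,225), (330,220) and (435,225). The timer is at (138,295) and the green look-alike at (140,238). Next I'll measure them.

```bash
cat >> h.py <<'E'
def bottles(im,P,zmin=.012):
    """amber blobs: pixel box, centre, and points"""
    hsv=cv2.cvtColor(im,cv2.COLOR_BGR2HSV)
    return hsv
E
python3 - <<'E'
from h import *
A=np.load("top0.npz"); im,P=A["im"],A["P"]; S=np.load("scene0.npz")
# merged height map bounded to tray region
for (nm,u,v) in [("s1",220,235),("l1",275,225),("l2",330,220),("s2",382,220),("l3",435,225)]:
    w=P[v-45:v+45,u-26:u+26].reshape(-1,3); ok=(A["d"][v-45:v+45,u-26:u+26].ravel()>0)&(w[:,2]>.015)
    w=w[ok]; 
    print(nm,len(w),"min",w.min(0).round(3),"max",w.max(0).round(3),"med",np.median(w,0).round(3))
    top=w[w[:,2]>.052]
    if nm[0]=="l":
        body=w[(w[:,2]>.054)&(w[:,2]<.07)]
        r=cv2.minAreaRect(np.float32(body[:,:2])); print("  body",np.round(r[0],4),np.round(r[1],4),round(r[2],1))
        low=w[(w[:,2]<.054)&(w[:,2]>.03)]; print("  low x", np.round([low[:,0].min(),low[low[:,0]<low[:,0].min()+.02].mean(0)[1]],3))
    else:
        h=w[w[:,2]>w[:,2].max()-.01]; print("  head",h.mean(0).round(4),cv2.minEnclosingCircle(np.float32(h[:,:2])))
        b=w[(w[:,2]<.085)&(w[:,2]>.06)]; print("  sh",np.round(cv2.minAreaRect(np.float32(b[:,:2])),3) if 0 else cv2.minAreaRect(np.float32(b[:,:2])))
# tray floor height, rim
f=P[230:250,190:460].reshape(-1,3); print("floor",np.median(f[:,2]))
for nm,u,v in [("tl",187,222),("tr",462,188),("bl",187,274),("br",470,264),("timer",138,295)]: print(nm,P[v,u].round(3))
t=P[275:318,118:162].reshape(-1,3); t=t[t[:,2]>.045]; dr=t[(t[:,2]<.064)];k=t[t[:,2]>.085]
print("drum",cv2.minEnclosingCircle(np.float32(dr[:,:2]))); print("key",k.shape,k.mean(0),cv2.minAreaRect(np.float32(k[:,:2])))
cv2.imwrite("pics/c1.png",cv2.resize(im[180:325,100:480],None,fx=2.1,fy=2.1,interpolation=cv2.INTER_CUBIC))
E
```

```text
s1 991 min [0.461 0.08  0.015] max [0.667 0.208 0.131] med [0.545 0.133 0.077]
  head [0.5521 0.137  0.1269] ((0.552403450012207, 0.13706447184085846), 0.014232529327273369)
  sh ((0.5528081059455872, 0.1372547596693039), (0.054917871952056885, 0.05468242987990379), 86.92764282226562)
l1 1126 min [ 0.494 -0.054  0.015] max [0.662 0.071 0.067] med [0.569 0.012 0.06 ]
  body [0.5732 0.0106] [0.0531 0.0763] 86.0
  low x [0.494 0.015]
l2 1157 min [ 0.504 -0.188  0.015] max [ 0.659 -0.063  0.066] med [ 0.578 -0.114  0.06 ]
  body [ 0.583  -0.1138] [0.0777 0.0548] 3.5
  low x [ 0.504 -0.117]
s2 906 min [ 0.528 -0.315  0.015] max [ 0.654 -0.189  0.129] med [ 0.556 -0.223  0.077]
  head [ 0.5578 -0.2307  0.1254] ((0.5582640171051025, -0.2315656542778015), 0.014789900742471218)
  sh ((0.5583850145339966, -0.2316097915172577), (0.056019727140665054, 0.05452588200569153), 79.62290954589844)
l3 1421 min [ 0.444 -0.446  0.015] max [ 0.651 -0.293  0.066] med [ 0.546 -0.352  0.056]
  body [ 0.555  -0.3575] [0.0545 0.0773] 85.1
  low x [ 0.474 -0.351]
floor 0.008797017088169767
tl [0.596 0.222 0.017]
tr [ 0.634 -0.448  0.021]
bl [0.473 0.226 0.011]
br [ 0.45  -0.441  0.014]
timer [0.431 0.323 0.061]
drum ((0.4255366027355194, 0.32938775420188904), 0.03894335404038429)
key (142, 3) [0.42795793 0.30969109 0.14315985] ((0.4095759987831116, 0.1702423244714737), (0.340562105178833, 0.041279833763837814), 82.99594116210938)
```

View pics/c1.png

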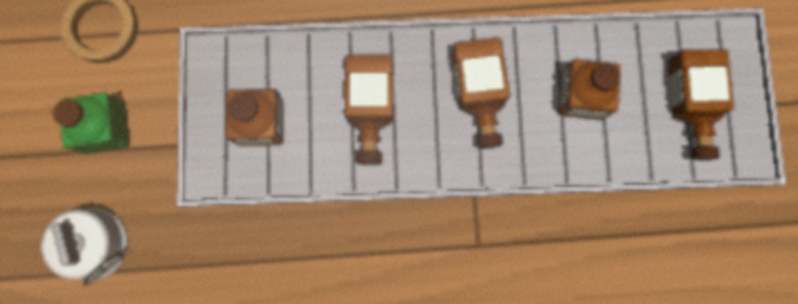

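The crop confirms it: three labels face up and the necks point to −x (down in the image). The sizes match the 54 mm bodies, the floor is at about 8 mm and the stopper tops at about 127 mm. I'll go to the first lying bottle, at (0.576, 0.011).

```bash
H="python3 -m handwheel"; 
python3 -m handwheel '[0.12,-0.23,0,0,0,0.012,0.12,-0.23,0,0,0,0.012,0.12,-0.23,0,0,0,0.012,0.12,-0.23,0,0,0,0.012,0.12,-0.23,0,0,0,0.012]' 1
python3 -m handwheel '[0.12,-0.23,0,0,0,0.012,0.12,-0.23,0,0,0,0.012,0.12,-0.23,0,0,0,0.012,0.12,-0.23,0,0,0,0.012,0.12,-0.23,0,0,0,0.012]'
python3 -m handwheel '[0.12,-0.23,0,0,0,0.012,0.12,-0.23,0,0,0,0.012,0.12,-0.23,0,0,0,0.012,0.12,-0.23,0,0,0,0.012,0.12,-0.23,0,0,0,0.012]'
python3 -m handwheel '[0.11,-0.21,0,0,0,0.01,0.11,-0.21,0,0,0,0.01,0.11,-0.21,0,0,0,0.01,0,0,0,0,0,0,0,0,0,0,0,0]'
python3 -c "
from h import *
s=ctrl.get_state();print(s['eef_pos'],s['tcp_rot'],s['qpos'])"
```

```text
time: 0.52
eef_pos: [0.346, 0.4503, 0.2496]
tcp_rot: [0.146, 0.989, -0.0, -0.0]
contact_force: [0.3, 0.7, 0.4]
opening: 0.999
finger_force: 0.0
time: 0.93
eef_pos: [0.436, 0.2778, 0.2499]
tcp_rot: [0.099, 0.995, -0.0, -0.0]
contact_force: [1.2, 0.5, -0.5]
opening: 1.0
finger_force: 0.0
time: 1.35
eef_pos: [0.526, 0.1052, 0.2499]
tcp_rot: [0.053, 0.999, 0.0, -0.0]
contact_force: [0.3, 0.5, -0.0]
opening: 1.005
finger_force: 0.0
time: 1.77
eef_pos: [0.5755, 0.0111, 0.2495]
tcp_rot: [0.031, 1.0, 0.0, -0.001]
contact_force: [-0.8, -0.1, -0.1]
opening: 0.996
finger_force: 0.0
[0.57548094 0.01108587 0.2495421 ] [ 3.11711120e-02  9.99513738e-01  2.38285892e-04 -7.69796914e-04] [-1.57061867e-01  7.02422084e-02  1.82562854e+00  2.94789082e-04
  1.24730916e+00 -1.66559978e+00]
```

```bash
cat > m.py <<'E'
# python3 m.py cam cx cy : measure lying bottle near (cx,cy)
import sys; from h import *
n,cx,cy=sys.argv[1],float(sys.argv[2]),float(sys.argv[3])
im,d,c=grab(n); P=cloud(d,c).reshape(-1,3); ok=(d.ravel()>0)&(abs(P[:,0]-cx)<.1)&(abs(P[:,1]-cy)<.05); P=P[ok]
b=P[(P[:,2]>.052)&(P[:,2]<.075)]; r=cv2.minAreaRect(np.float32(b[:,:2])); print("body",r,"z",np.median(b[:,2]),len(b))
w=P[(P[:,2]>.02)]; print("all",w.min(0).round(4),w.max(0).round(4)); e=w[w[:,0]<w[:,0].min()+.01]; print("head y",e[:,1].min(),e[:,1].max())
if len(sys.argv)>4: cv2.imwrite(sys.argv[4],im)
E
python3 m.py wrist .576 .011 pics/w1.png; python3 m.py top .576 .011
```

```text
body ((0.5733165144920349, 0.010826688259840012), (0.054415661841630936, 0.07507617026567459), 86.32183074951172) z 0.06034317590401232 4688
all [ 0.4928 -0.039   0.0201] [0.6123 0.061  0.3177]
head y 0.0011602374627328695 0.02947614196330262
body ((0.0, 0.0), (0.0, 0.0), 0.0) z nan 0
all [ 0.476  -0.0389  0.2923] [0.6195 0.061  0.5614]
head y -0.027718932911503687 0.060919869417220336
  return _methods._mean(a, axis=axis, dtype=dtype,
  ret = ret.dtype.type(ret / rcount)
```

View pics/w1.png

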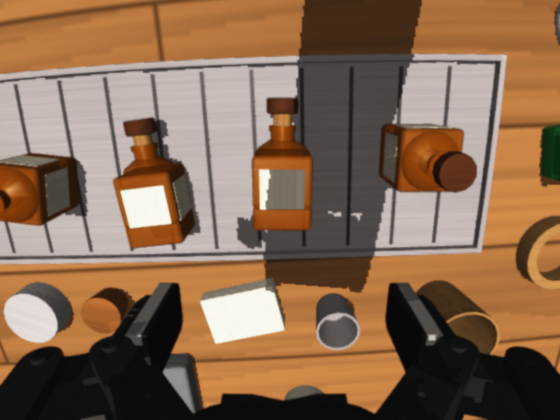

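```bash
python3 -m handwheel '[0,0,-0.1,-0.004,-0.067,0,0,0,-0.1,-0.004,-0.067,0,0,0,-0.1,-0.004,-0.067,0,0,0,-0.1,-0.004,-0.067,0,0,0,-0.1,-0.004,-0.067,0]'
python3 -m handwheel '[0,0,-0.2,0,0,0,0,0,-0.2,0,0,0,0,0,-0.2,0,0,0,0,0,-0.2,0,0,0,0,0,-0.1,0,0,0]'
python3 -m handwheel '[0,0,0,0,0,0,0,0,0,0,0,0]'
python3 -c "
from h import *
s=ctrl.get_state();print(s['eef_pos'],s['tcp_rot'],s['qpos'])"
```

```text
time: 2.28
eef_pos: [0.5747, 0.0144, 0.1755]
tcp_rot: [0.027, 0.964, -0.008, 0.263]
contact_force: [0.5, -0.1, 0.8]
opening: 1.0
finger_force: 0.0
time: 2.7
eef_pos: [0.5717, 0.0146, 0.0387]
tcp_rot: [0.027, 0.967, -0.006, 0.254]
contact_force: [-1.3, 0.5, -0.2]
opening: 1.001
finger_force: 0.0
time: 2.87
eef_pos: [0.5751, 0.0134, 0.0431]
tcp_rot: [0.027, 0.966, -0.007, 0.257]
contact_force: [0.5, 0.9, -0.4]
opening: 1.001
finger_force: 0.0
[0.57512699 0.01344741 0.04305774] [ 0.02746227  0.96587377 -0.00651934  0.25747074] [-0.17808689  0.17220399  2.22208428  0.26528141  0.23768585 -1.93382876]
```

```bash
python3 -m handwheel '[0,0,0,0,0,0,0,0,0,0,0,0,0,0,0,0,0,0,0,0,0,0,0,0,0,0,0,0,0,0]' 0 70
python3 -m handwheel '[0,0,0,0,0,0,0,0,0,0,0,0,0,0,0.1,0,0,0,0,0,0.1,0,0,0,0,0,0,0,0,0]'
python3 -m handwheel '[0,0,0,0.004,0.067,0,0,0,0,0.004,0.067,0,0,0,0,0.004,0.067,0,0,0,0,0.004,0.067,0,0,0,0,0.004,0.067,0]'
python3 -c "
from h import *
s=ctrl.get_state();print(s['eef_pos'],s['tcp_rot'],s['qpos'])"
```

```text
time: 3.28
eef_pos: [0.5774, 0.012, 0.046]
tcp_rot: [0.028, 0.965, -0.007, 0.26]
contact_force: [-3.3, 0.5, 6.0]
opening: 0.625
finger_force: 75.0
time: 3.7
eef_pos: [0.5771, 0.0119, 0.0764]
tcp_rot: [0.028, 0.965, -0.007, 0.26]
contact_force: [0.8, -0.4, -3.0]
opening: 0.623
finger_force: 74.9
time: 4.12
eef_pos: [0.5754, 0.0122, 0.0732]
tcp_rot: [0.029, 1.0, 0.001, -0.005]
contact_force: [0.0, -0.0, -4.1]
opening: 0.621
finger_force: 74.6
[0.57544296 0.01220286 0.07322093] [ 0.02940765  0.99955455  0.00116986 -0.00495193] [-1.55448851e-01  2.85622337e-01  1.93286384e+00  1.33930915e-03
  9.33226363e-01 -1.66822330e+00]
```

```bash
python3 -m handwheel '[0,0,0,0.004,0.067,0,0,0,0,0.004,0.067,0,0,0,0,0.004,0.067,0,0,0,0,0.004,0.067,0,0,0,0,0.004,0.067,0]'
python3 -m handwheel '[0,0,0,0.004,0.067,0,0,0,0,0.004,0.067,0,0,0,0,0.004,0.067,0,0,0,0,0.004,0.067,0,0,0,0,0.004,0.067,0]'
python3 -m handwheel '[0,0,0,0,0,0,0,0,0,0,0,0]'
python3 -c "
from h import *
s=ctrl.get_state();print(s['eef_pos'],s['tcp_rot'],s['qpos'])
im,d,c=grab('scene'); cv2.imwrite('pics/s1.png',cv2.resize(im[150:350,60:380],None,fx=2,fy=2))"
```

```text
time: 4.53
eef_pos: [0.5763, 0.0121, 0.0728]
tcp_rot: [0.029, 0.964, 0.009, -0.264]
contact_force: [-0.6, -0.2, -3.8]
opening: 0.619
finger_force: 74.7
time: 4.95
eef_pos: [0.5765, 0.0121, 0.072]
tcp_rot: [0.026, 0.862, 0.017, -0.506]
contact_force: [-0.8, 0.3, -2.8]
opening: 0.624
finger_force: 74.8
time: 5.12
eef_pos: [0.5752, 0.0122, 0.0703]
tcp_rot: [0.026, 0.863, 0.016, -0.505]
contact_force: [-0.2, 0.3, -3.8]
opening: 0.623
finger_force: 74.8
[0.57524404 0.01221057 0.07028258] [ 0.0256382   0.86263911  0.01646436 -0.50490135] [-0.13083047  0.81846561  1.39583524 -0.065251    1.98466046 -1.63354224]
```

View pics/s1.png

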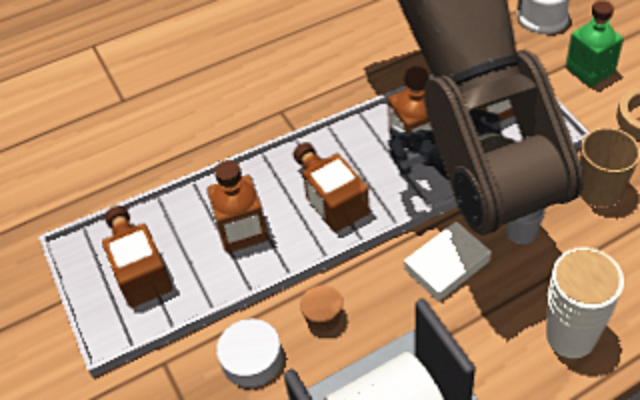

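The bottle is upright in the grip, at about (410,110) in the crop. The others are untouched. Now I'll lower it onto the floor.

```bash
python3 -m handwheel '[0,0,-0.05,0,0,0,0,0,-0.05,0,0,0,0,0,-0.03,0,0,0,0,0,0,0,0,0]'
python3 -m handwheel '[0,0,-0.02,0,0,0,0,0,0,0,0,0]'
python3 -m handwheel '[0,0,-0.02,0,0,0,0,0,0,0,0,0]'
python3 -m handwheel '[0,0,-0.01,0,0,0,0,0,0,0,0,0]'
```

```text
time: 5.5
eef_pos: [0.575, 0.0122, 0.053]
tcp_rot: [0.026, 0.862, 0.016, -0.505]
contact_force: [0.1, 0.2, -3.4]
opening: 0.622
finger_force: 74.9
time: 5.67
eef_pos: [0.5757, 0.0121, 0.0507]
tcp_rot: [0.026, 0.863, 0.016, -0.505]
contact_force: [0.4, 0.3, -3.7]
opening: 0.625
finger_force: 74.8
time: 5.83
eef_pos: [0.5757, 0.012, 0.0477]
tcp_rot: [0.026, 0.863, 0.016, -0.505]
contact_force: [-0.4, -0.9, -3.9]
opening: 0.625
finger_force: 74.8
time: 6.0
eef_pos: [0.5758, 0.0121, 0.0463]
tcp_rot: [0.026, 0.863, 0.016, -0.505]
contact_force: [0.3, -0.1, -3.9]
opening: 0.624
finger_force: 74.8
```

```bash
python3 -m handwheel '[0,0,-0.01,0,0,0,0,0,0,0,0,0]'
python3 -m handwheel '[0,0,-0.01,0,0,0,0,0,0,0,0,0]'
python3 -m handwheel '[0,0,-0.01,0,0,0,0,0,0,0,0,0]'
```

```text
time: 6.17
eef_pos: [0.5757, 0.0121, 0.0447]
tcp_rot: [0.026, 0.863, 0.016, -0.505]
contact_force: [0.9, 0.6, -2.4]
opening: 0.627
finger_force: 74.8
time: 6.33
eef_pos: [0.576, 0.0121, 0.0441]
tcp_rot: [0.026, 0.862, 0.016, -0.505]
contact_force: [0.4, 0.3, -1.0]
opening: 0.625
finger_force: 75.1
time: 6.5
eef_pos: [0.576, 0.012, 0.0441]
tcp_rot: [0.026, 0.862, 0.016, -0.506]
contact_force: [-1.2, -0.0, 6.2]
opening: 0.622
finger_force: 75.2
```

```bash
python3 -m handwheel '[0,0,0,0,0,0,0,0,0,0,0,0,0,0,0,0,0,0,0,0,0,0,0,0]' 1
python3 -m handwheel '[0,0,0.1,0,0,0,0,0,0.15,0,0,0,0,0,0.2,0,0,0,0,0,0.2,0,0,0,0,0,0.2,0,0,0]'
python3 -m handwheel '[0,0,0.2,0,0,0,0,0,0.15,0,0,0]'
python3 -m handwheel '[0,-0.08,0,-0.004,-0.067,0,0,-0.08,0,-0.004,-0.067,0,0.01,-0.08,0,-0.004,-0.067,0,0.01,-0.08,0,-0.004,-0.067,0,0.01,-0.08,0,-0.004,-0.067,0]'
python3 -m handwheel '[0.01,-0.08,0,-0.004,-0.067,0,0,-0.09,0,-0.004,-0.067,0,0.01,-0.09,0,-0.004,-0.067,0,0.01,-0.09,0,-0.004,-0.067,0,0.01,-0.09,0,-0.004,-0.067,0]'
python3 -m handwheel '[0,0,0,0,0,0.07,0,0,0,0,0,0]'
python3 m.py wrist .586 -.114 pics/w2.png
```

```text
time: 6.83
eef_pos: [0.5757, 0.0121, 0.0417]
tcp_rot: [0.026, 0.863, 0.016, -0.505]
contact_force: [-0.2, -0.1, -0.0]
opening: 0.999
finger_force: 0.0
time: 7.25
eef_pos: [0.5757, 0.0121, 0.1717]
tcp_rot: [0.026, 0.863, 0.016, -0.505]
contact_force: [0.9, 0.5, 0.1]
opening: 1.0
finger_force: 0.0
time: 7.42
eef_pos: [0.5762, 0.0121, 0.2262]
tcp_rot: [0.026, 0.863, 0.016, -0.504]
contact_force: [0.8, -1.1, 0.2]
opening: 1.002
finger_force: 0.0
time: 7.83
eef_pos: [0.5807, -0.0485, 0.2238]
tcp_rot: [0.029, 0.965, 0.008, -0.259]
contact_force: [-0.2, 0.3, 0.2]
opening: 1.004
finger_force: 0.0
time: 8.25
eef_pos: [0.5865, -0.1146, 0.2241]
tcp_rot: [0.029, 1.0, 0.0, 0.001]
contact_force: [-0.1, 0.1, -0.2]
opening: 1.003
finger_force: 0.0
time: 8.42
eef_pos: [0.5853, -0.1145, 0.2235]
tcp_rot: [-0.026, 1.0, 0.001, -0.002]
contact_force: [-0.1, 0.2, 0.1]
opening: 0.999
finger_force: 0.0
body ((0.5809558033943176, -0.11413609981536865), (0.07593019306659698, 0.05436050146818161), 3.101931571960449) z 0.06038862600351891 5478
all [ 0.5025 -0.164   0.0216] [ 0.62   -0.064   0.2919]
head y -0.13248725766128353 -0.10397898332598686
```

View pics/w2.png

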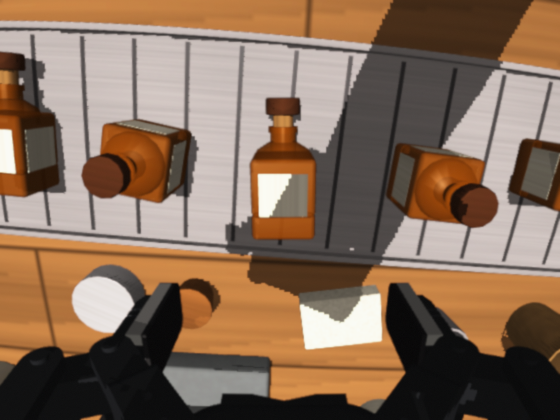

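Bottle 1 now stands at (440,180) in the wrist view, and lying bottle 2 is directly beneath the gripper, matching the top-view measurement. I'll use the same routine.

```bash
python3 -m handwheel '[0,0,-0.1,0.003,-0.067,0,0,0,-0.1,0.003,-0.067,0,0,0,-0.1,0.003,-0.067,0,0,0,-0.1,0.003,-0.067,0,0,0,-0.1,0.003,-0.067,0]'
python3 -m handwheel '[0,0,-0.2,0,0,0,0,0,-0.2,0,0,0,0,0,-0.2,0,0,0,0,0,-0.08,0,0,0,0,0,0,0,0,0]'
python3 -m handwheel '[0,0,0,0,0,0,0,0,0,0,0,0,0,0,0,0,0,0,0,0,0,0,0,0,0,0,0,0,0,0]' 0 70
python3 -m handwheel '[0,0,0,0,0,0,0,0,0.1,0,0,0,0,0,0.1,0,0,0,0,0,0,0,0,0]'
python3 -m handwheel '[0,0,0,-0.003,0.067,0,0,0,0,-0.003,0.067,0,0,0,0,-0.003,0.067,0,0,0,0,-0.003,0.067,0,0,0,0,-0.003,0.067,0]'
```

```text
time: 8.88
eef_pos: [0.5869, -0.1138, 0.1477]
tcp_rot: [-0.024, 0.965, 0.005, 0.261]
contact_force: [0.6, 1.5, 0.2]
opening: 1.004
finger_force: 0.0
time: 9.3
eef_pos: [0.5841, -0.1121, 0.0409]
tcp_rot: [-0.024, 0.967, 0.008, 0.254]
contact_force: [0.3, -0.1, 0.4]
opening: 0.998
finger_force: 0.0
time: 9.72
eef_pos: [0.5879, -0.1145, 0.0474]
tcp_rot: [-0.025, 0.965, 0.005, 0.26]
contact_force: [-0.3, -0.1, 5.8]
opening: 0.621
finger_force: 74.7
time: 10.05
eef_pos: [0.5875, -0.1144, 0.0775]
tcp_rot: [-0.025, 0.965, 0.005, 0.259]
contact_force: [0.8, -0.2, -1.2]
opening: 0.625
finger_force: 74.5
time: 10.47
eef_pos: [0.586, -0.1131, 0.0744]
tcp_rot: [-0.026, 1.0, 0.003, 0.005]
contact_force: [0.2, 0.2, -1.4]
opening: 0.622
finger_force: 74.2
```

```bash
python3 -m handwheel '[0,0,0,-0.003,0.067,0,0,0,0,-0.003,0.067,0,0,0,0,-0.003,0.067,0,0,0,0,-0.003,0.067,0,0,0,0,-0.003,0.067,0]'
python3 -m handwheel '[0,0,0,-0.003,0.067,0,0,0,0,-0.003,0.067,0,0,0,0,-0.003,0.067,0,0,0,0,-0.003,0.067,0,0,0,0,-0.003,0.067,0]'
python3 -m handwheel '[0,0,-0.05,0,0,0,0,0,-0.05,0,0,0,0,0,-0.05,0,0,0,0,0,0,0,0,0]'
python3 -m handwheel '[0,0,-0.01,0,0,0,0,0,0,0,0,0]'
python3 -m handwheel '[0,0,-0.01,0,0,0,0,0,0,0,0,0]'
python3 -m handwheel '[0,0,-0.01,0,0,0,0,0,0,0,0,0]'
python3 -c "
from h import *
im,d,c=grab('scene'); cv2.imwrite('pics/s2.png',cv2.resize(im[150:350,60:380],None,fx=2,fy=2))"
```

```text
time: 10.88
eef_pos: [0.5867, -0.1129, 0.074]
tcp_rot: [-0.025, 0.967, -0.002, -0.255]
contact_force: [-1.0, -0.1, -2.9]
opening: 0.618
finger_force: 74.2
time: 11.3
eef_pos: [0.5869, -0.113, 0.0733]
tcp_rot: [-0.022, 0.867, -0.006, -0.497]
contact_force: [0.8, 0.6, -1.9]
opening: 0.626
finger_force: 74.4
time: 11.63
eef_pos: [0.5855, -0.113, 0.0504]
tcp_rot: [-0.022, 0.868, -0.007, -0.496]
contact_force: [-0.8, -0.1, -3.3]
opening: 0.62
finger_force: 74.5
time: 11.8
eef_pos: [0.5867, -0.1134, 0.0516]
tcp_rot: [-0.021, 0.868, -0.007, -0.495]
contact_force: [-0.0, -0.1, -2.2]
opening: 0.623
finger_force: 74.5
time: 11.97
eef_pos: [0.5868, -0.1134, 0.0501]
tcp_rot: [-0.021, 0.868, -0.007, -0.495]
contact_force: [-0.6, -0.5, -2.8]
opening: 0.619
finger_force: 74.5
time: 12.13
eef_pos: [0.5866, -0.1133, 0.048]
tcp_rot: [-0.021, 0.868, -0.007, -0.496]
contact_force: [0.8, -0.5, -2.2]
opening: 0.622
finger_force: 74.5
```

View pics/s2.png

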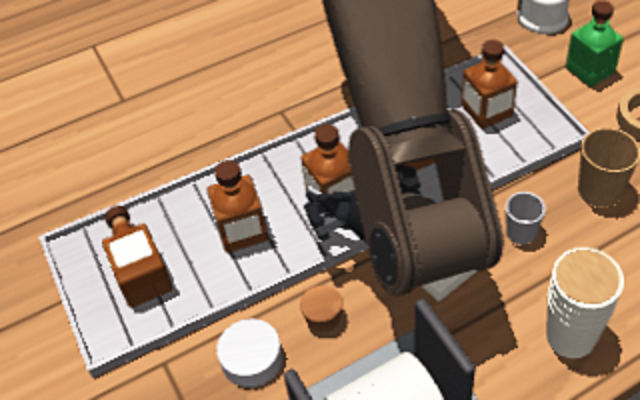

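Bottle 2 is upright in the grip, at (328,155) in the crop, and nothing else has been disturbed. I'll keep lowering until it touches the floor.

```bash
python3 -m handwheel '[0,0,-0.02,0,0,0,0,0,0,0,0,0]'
python3 -m handwheel '[0,0,-0.01,0,0,0,0,0,0,0,0,0]'
python3 -m handwheel '[0,0,-0.01,0,0,0,0,0,0,0,0,0]'
python3 -m handwheel '[0,0,-0.01,0,0,0,0,0,0,0,0,0]'
```

```text
time: 12.35
eef_pos: [0.5863, -0.1132, 0.0443]
tcp_rot: [-0.021, 0.868, -0.007, -0.496]
contact_force: [-0.3, -0.3, -2.0]
opening: 0.626
finger_force: 74.5
time: 12.52
eef_pos: [0.5864, -0.1132, 0.0429]
tcp_rot: [-0.021, 0.868, -0.007, -0.496]
contact_force: [0.2, 0.8, -3.0]
opening: 0.621
finger_force: 74.5
time: 12.68
eef_pos: [0.5865, -0.1133, 0.0416]
tcp_rot: [-0.021, 0.868, -0.007, -0.496]
contact_force: [-0.2, 0.1, -2.4]
opening: 0.623
finger_force: 74.5
time: 12.85
eef_pos: [0.5866, -0.1132, 0.0414]
tcp_rot: [-0.021, 0.868, -0.007, -0.497]
contact_force: [-0.8, -0.1, 1.3]
opening: 0.626
finger_force: 74.7
```

```bash
python3 -m handwheel '[0,0,0,0,0,0,0,0,0,0,0,0,0,0,0,0,0,0,0,0,0,0,0,0]' 1
python3 -m handwheel '[0,0,0.1,0,0,0,0,0,0.15,0,0,0,0,0,0.2,0,0,0,0,0,0.2,0,0,0,0,0,0.2,0,0,0]'
python3 -m handwheel '[0,0,0.2,0,0,0,0,0,0.15,0,0,0]'
python3 -m handwheel '[-0.02,-0.16,0,0.003,-0.067,0,-0.02,-0.16,0,0.003,-0.067,0,-0.02,-0.16,0,0.003,-0.067,0,-0.02,-0.16,0,0.003,-0.067,0,-0.02,-0.16,0,0.003,-0.067,0]'
python3 -m handwheel '[-0.02,-0.16,0,0.003,-0.067,0,-0.02,-0.16,0,0.003,-0.067,0,-0.02,-0.16,0,0.003,-0.067,0,-0.02,-0.17,0,0.003,-0.067,0,-0.02,-0.17,0,0.003,-0.067,0]'
python3 -m handwheel '[0,0,0,0,0,-0.042,0,0,0,0,0,-0.042,0,0,0,0,0,0]'
python3 m.py wrist .557 -.357 pics/w3.png
```

```text
time: 13.18
eef_pos: [0.5866, -0.1133, 0.0406]
tcp_rot: [-0.021, 0.868, -0.007, -0.496]
contact_force: [0.5, 0.4, 0.2]
opening: 0.999
finger_force: 0.0
time: 13.6
eef_pos: [0.5864, -0.1132, 0.1703]
tcp_rot: [-0.021, 0.868, -0.007, -0.496]
contact_force: [0.7, -0.5, 0.7]
opening: 0.998
finger_force: 0.0
time: 13.77
eef_pos: [0.587, -0.1133, 0.2249]
tcp_rot: [-0.021, 0.869, -0.008, -0.495]
contact_force: [1.1, 0.1, 0.4]
opening: 1.002
finger_force: 0.0
time: 14.18
eef_pos: [0.5717, -0.2343, 0.2226]
tcp_rot: [-0.025, 0.968, -0.003, -0.25]
contact_force: [0.7, 0.1, 0.1]
opening: 0.999
finger_force: 0.0
time: 14.6
eef_pos: [0.5564, -0.3574, 0.223]
tcp_rot: [-0.026, 1.0, 0.001, 0.011]
contact_force: [0.3, 0.2, -0.4]
opening: 0.995
finger_force: 0.0
time: 14.85
eef_pos: [0.5557, -0.357, 0.2219]
tcp_rot: [0.041, 0.999, 0.002, 0.008]
contact_force: [-0.4, -0.6, -0.2]
opening: 0.997
finger_force: 0.0
body ((0.5538321137428284, -0.3594544231891632), (0.05445433408021927, 0.07594190537929535), 87.01880645751953) z 0.06034338020640012 5561
all [ 0.4729 -0.407   0.0201] [ 0.5924 -0.307   0.2895]
head y -0.3701986805379792 -0.3414204574151708
```

```bash
python3 -m handwheel '[0.01,-0.015,-0.1,-0.004,-0.067,0.015,0,0,-0.1,-0.004,-0.067,0,0,0,-0.1,-0.004,-0.067,0,0,0,-0.1,-0.004,-0.067,0,0,0,-0.1,-0.004,-0.07,0]'
python3 -m handwheel '[0,0,-0.2,0,0,0,0,0,-0.2,0,0,0,0,0,-0.2,0,0,0,0,0,-0.07,0,0,0,0,0,0,0,0,0]'
python3 -m handwheel '[0,0,0,0,0,0,0,0,0,0,0,0,0,0,0,0,0,0,0,0,0,0,0,0,0,0,0,0,0,0]' 0 70
python3 -m handwheel '[0,0,0,0,0,0,0,0,0.1,0,0,0,0,0,0.1,0,0,0,0,0,0,0,0,0]'
python3 -m handwheel '[0,0,0,0.004,0.067,0,0,0,0,0.004,0.067,0,0,0,0,0.004,0.067,0,0,0,0,0.004,0.067,0,0,0,0,0.004,0.067,0]'
```

```text
time: 15.32
eef_pos: [0.5586, -0.3581, 0.1468]
tcp_rot: [0.025, 0.962, -0.007, 0.271]
contact_force: [1.1, -0.1, -0.1]
opening: 1.002
finger_force: 0.0
time: 15.73
eef_pos: [0.5705, -0.3503, 0.056]
tcp_rot: [0.036, 0.968, -0.006, 0.248]
contact_force: [-0.5, 0.6, 1.4]
opening: 0.999
finger_force: 0.0
time: 16.15
eef_pos: [0.5726, -0.3547, 0.0626]
tcp_rot: [0.036, 0.967, -0.011, 0.253]
contact_force: [-1.3, -0.9, 6.1]
opening: 0.616
finger_force: 73.8
time: 16.48
eef_pos: [0.5719, -0.3532, 0.0918]
tcp_rot: [0.036, 0.967, -0.009, 0.252]
contact_force: [-0.1, -0.6, -2.8]
opening: 0.612
finger_force: 74.0
time: 16.9
eef_pos: [0.5705, -0.3519, 0.0883]
tcp_rot: [0.038, 0.999, -0.002, -0.012]
contact_force: [1.0, -0.8, -2.9]
opening: 0.612
finger_force: 73.8
```

On bottle 3 the descent fell short: the joint rate limit left TCP z at 0.063, which is too high a grip. I'll lay the bottle back down and grip it lower.

```bash
python3 -m handwheel '[0,0,0,-0.002,-0.034,0,0,0,0,-0.002,-0.034,0,0,0,0,-0.002,-0.034,0,0,0,0,-0.002,-0.034,0,0,0,0,-0.002,-0.034,0]'
python3 -m handwheel '[0,0,0,-0.002,-0.034,0,0,0,0,-0.002,-0.034,0,0,0,0,-0.002,-0.034,0,0,0,0,-0.002,-0.034,0,0,0,0,0,0,0]'
python3 -c "
from h import *
s=ctrl.get_state();print(s['eef_pos'],s['tcp_rot'],s['qpos'])"
```

```text
time: 17.32
eef_pos: [0.5703, -0.3514, 0.0872]
tcp_rot: [0.037, 0.991, -0.004, 0.125]
contact_force: [0.1, -0.4, -3.9]
opening: 0.614
finger_force: 73.9
time: 17.73
eef_pos: [0.5687, -0.3507, 0.0858]
tcp_rot: [0.038, 0.973, -0.005, 0.228]
contact_force: [-0.6, 0.2, -4.0]
opening: 0.617
finger_force: 73.9
[ 0.56867675 -0.35073198  0.08581942] [ 0.03751707  0.97287107 -0.00529148  0.22822434] [-0.81086706  0.30735258  1.93061038  0.54238967  0.62667695 -2.70414366]
```

```bash
python3 -m handwheel '[0,0,-0.04,-0.001,-0.017,0,0,0,-0.04,-0.001,-0.017,0,0,0,-0.04,0,0,0,0,0,0,0,0,0]'
python3 -m handwheel '[0,0,-0.01,0,0,0,0,0,-0.01,0,0,0,0,0,0,0,0,0]'
python3 -m handwheel '[0,0,0,0,0,0,0,0,0,0,0,0,0,0,0,0,0,0,0,0,0,0,0,0]' 1
python3 -m handwheel '[0,0,0.1,0,0,0,0,0,0.15,0,0,0,0,0,0.2,0,0,0,0,0,0.2,0,0,0,0,0,0.2,0,0,0]'
python3 -m handwheel '[0,0,0.1,0.004,0.067,0,0,0,0.1,0.004,0.067,0,0,0,0,0.004,0.067,0,0,0,0,0.004,0.067,0,0,0,0,0.004,0.06,0]'
python3 -m handwheel '[0,0,0,0,0,-0.077,0,0,0,0,0,-0.077,0,0,0,0,0,-0.077,0,0,0,0,0,-0.077,0,0,0,0,0,-0.077]' | grep pos
python3 -m handwheel '[0,0,0,0,0,-0.077,0,0,0,0,0,-0.077,0,0,0,0,0,-0.077,0,0,0,0,0,-0.077,0,0,0,0,0,-0.077]' | grep pos
python3 -m handwheel '[0,0,0,0,0,-0.077,0,0,0,0,0,-0.077,0,0,0,0,0,-0.077,0,0,0,0,0,-0.077,0,0,0,0,0,-0.077]' | grep pos
python3 -m handwheel '[0,0,0,0,0,-0.077,0,0,0,0,0,-0.077,0,0,0,0,0,-0.077,0,0,0,0,0,-0.077,0,0,0,0,0,-0.077]' | grep pos
python3 -m handwheel '[0,0,0,0,0,-0.077,0,0,0,0,0,-0.077,0,0,0,0,0,-0.077,0,0,0,0,0,-0.077,0,0,0,0,0,-0.077]'
python3 m.py top .557 -.357 
python3 -c "
from h import *
s=ctrl.get_state();print(s['eef_pos'],s['tcp_rot'],s['qpos'])
im,d,c=grab('wrist'); cv2.imwrite('pics/w4.png',im)"
```

```text
time: 18.07
eef_pos: [0.5699, -0.351, 0.0681]
tcp_rot: [0.037, 0.967, -0.006, 0.254]
contact_force: [-1.1, 0.3, -3.8]
opening: 0.61
finger_force: 73.9
time: 18.32
eef_pos: [0.572, -0.3522, 0.0685]
tcp_rot: [0.037, 0.966, -0.008, 0.255]
contact_force: [-0.0, -0.5, -4.0]
opening: 0.617
finger_force: 73.9
time: 18.65
eef_pos: [0.5722, -0.3528, 0.0695]
tcp_rot: [0.037, 0.966, -0.009, 0.256]
contact_force: [0.4, 1.3, 0.1]
opening: 1.0
finger_force: 0.0
time: 19.07
eef_pos: [0.5715, -0.3521, 0.1974]
tcp_rot: [0.037, 0.966, -0.008, 0.255]
contact_force: [-0.0, -0.3, -0.1]
opening: 1.001
finger_force: 0.0
time: 19.48
eef_pos: [0.5722, -0.3526, 0.2282]
tcp_rot: [0.038, 0.999, -0.004, -0.001]
contact_force: [0.2, -0.7, 0.1]
opening: 0.996
finger_force: 0.0
eef_pos: [0.5718, -0.3522, 0.2261]
eef_pos: [0.5717, -0.3522, 0.2262]
eef_pos: [0.5717, -0.3522, 0.2262]
eef_pos: [0.5717, -0.3522, 0.2262]
time: 21.57
eef_pos: [0.5717, -0.3522, 0.2262]
tcp_rot: [1.0, 0.018, 0.0, -0.002]
contact_force: [0.3, -0.1, 0.3]
opening: 0.996
finger_force: 0.0
body ((0.5559582114219666, -0.3497573435306549), (0.052237290889024734, 0.0776716023683548), 89.259765625) z 0.06145852956238686 737
all [ 0.4747 -0.3761  0.0201] [ 0.6493 -0.307   0.5272]
head y -0.3601988517341065 -0.33362906430563305
[ 0.57170331 -0.3521998   0.22617347] [ 9.99869582e-01  1.60352131e-02  4.06103395e-04 -1.87765786e-03] [-0.70414089  0.29811617  1.60695533  0.00355299  1.23838928  0.83342103]
```

View pics/w4.png

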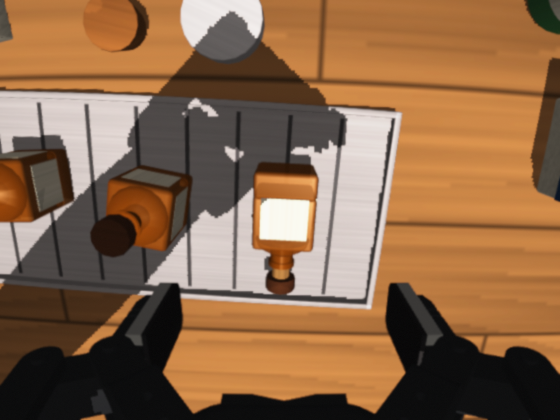

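Bottle 3 is lying flat again at (285,230), its neck toward the robot and a gap on both sides. The grip is now a half turn round, with q6 well inside its range.

```bash
python3 m.py wrist .557 -.352
```

```text
body ((0.5563787221908569, -0.3503882884979248), (0.05429999902844429, 0.07677558809518814), 88.80126953125) z 0.060171990108619386 5134
all [ 0.4745 -0.402   0.0202] [ 0.5952 -0.302   0.2944]
head y -0.36318019958786274 -0.33455415241960196
```

```bash
python3 -m handwheel '[-0.08,0.01,0,0,0,-0.033,0,0,-0.1,-0.001,-0.067,0,0,0,-0.1,-0.001,-0.067,0,0,0,-0.1,-0.001,-0.067,0,0,0,-0.1,-0.001,-0.067,0]'
python3 -m handwheel '[0,0,-0.1,-0.001,-0.067,0,0,0,-0.15,0,0,0,0,0,-0.15,0,0,0,0,0,-0.15,0,0,0,0,0,-0.15,0,0,0]'
python3 -m handwheel '[0,0,0,0,0,0,0,0,0,0,0,0]'
python3 -c "
from h import *
s=ctrl.get_state();print(s['eef_pos'],s['tcp_rot'],s['qpos'])"
```

```text
time: 22.13
eef_pos: [0.5599, -0.3511, 0.1666]
tcp_rot: [0.977, -0.003, 0.212, 0.002]
contact_force: [0.1, 0.9, -0.9]
opening: 0.998
finger_force: 0.0
time: 22.55
eef_pos: [0.5595, -0.351, 0.0603]
tcp_rot: [0.965, -0.003, 0.26, 0.002]
contact_force: [0.5, 0.9, 1.0]
opening: 0.999
finger_force: 0.0
time: 22.72
eef_pos: [0.559, -0.3499, 0.0595]
tcp_rot: [0.966, -0.004, 0.259, -0.0]
contact_force: [-0.1, -1.1, 0.5]
opening: 1.001
finger_force: 0.0
[ 0.55902445 -0.34991828  0.0595189 ] [ 9.65801322e-01 -3.63068013e-03  2.59257657e-01 -3.02800590e-04] [-0.84694874  0.33478328  1.97260259  0.73069301  0.59551515  0.16511363]
```

```bash
python3 -m handwheel '[0,0,-0.1,0,0,-0.008,0,0,0,0,0,0]'
python3 -m handwheel '[0,0,0,0,0,0,0,0,0,0,0,0,0,0,0,0,0,0,0,0,0,0,0,0,0,0,0,0,0,0]' 0 70
python3 -m handwheel '[0,0,0,0,0,0,0,0,0.1,0,0,0,0,0,0.1,0,0,0,0,0,0,0,0,0]'
python3 -m handwheel '[0,0,0,0.001,0.067,0,0,0,0,0.001,0.067,0,0,0,0,0.001,0.067,0,0,0,0,0.001,0.067,0,0,0,0,0.001,0.067,0]'
python3 -m handwheel '[0,0,0,0.001,0.067,0,0,0,0,0.001,0.067,0,0,0,0,0.001,0.067,0,0,0,0,0.001,0.067,0,0,0,0,0.001,0.067,0]'
python3 -m handwheel '[0,0,0,0.001,0.067,0,0,0,0,0.001,0.067,0,0,0,0,0.001,0.067,0,0,0,0,0.001,0.067,0,0,0,0,0.001,0.067,0]'
python3 -m handwheel '[0,0,0,0,0,0,0,0,0,0,0,0]'
python3 -c "
from h import *
s=ctrl.get_state();print(s['eef_pos'],s['tcp_rot'],s['qpos'])
im,d,c=grab('scene'); cv2.imwrite('pics/s3.png',cv2.resize(im[150:350,60:380],None,fx=2,fy=2))"
```

```text
time: 22.88
eef_pos: [0.5597, -0.3506, 0.0459]
tcp_rot: [0.966, -0.01, 0.26, 0.002]
contact_force: [-1.1, 0.0, -0.3]
opening: 0.993
finger_force: 0.0
time: 23.3
eef_pos: [0.5604, -0.3516, 0.0479]
tcp_rot: [0.965, -0.01, 0.261, 0.003]
contact_force: [-2.4, 0.7, 6.0]
opening: 0.622
finger_force: 75.5
time: 23.63
eef_pos: [0.5604, -0.3515, 0.0782]
tcp_rot: [0.965, -0.01, 0.261, 0.004]
contact_force: [1.5, -0.9, -1.5]
opening: 0.621
finger_force: 74.7
time: 24.05
eef_pos: [0.5591, -0.35, 0.0749]
tcp_rot: [1.0, -0.01, 0.002, 0.0]
contact_force: [0.3, 0.1, -2.6]
opening: 0.626
finger_force: 74.4
time: 24.47
eef_pos: [0.5599, -0.3499, 0.0745]
tcp_rot: [0.966, -0.009, -0.257, -0.001]
contact_force: [-0.1, -0.4, -3.1]
opening: 0.623
finger_force: 74.4
time: 24.88
eef_pos: [0.5601, -0.3499, 0.0737]
tcp_rot: [0.866, -0.008, -0.499, -0.003]
contact_force: [-0.4, 0.2, -3.5]
opening: 0.626
finger_force: 74.6
time: 25.05
eef_pos: [0.5591, -0.3493, 0.0714]
tcp_rot: [0.867, -0.007, -0.498, -0.004]
contact_force: [-0.2, 0.2, -2.8]
opening: 0.625
finger_force: 74.7
[ 0.55908496 -0.34931806  0.07140741] [ 0.86690404 -0.00712851 -0.49841108 -0.00360103] [-0.5561203   0.92633937  1.19940129 -0.49804064  1.94403763  1.08271138]
```

View pics/s3.png

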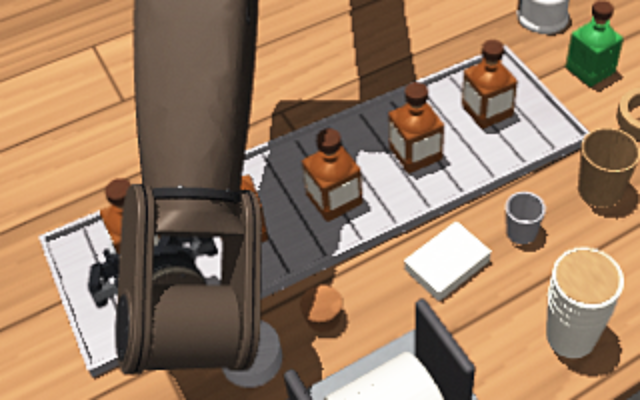

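Bottle 3 is upright in the grip, at (118,205) in the crop, and the other four are standing. I'll lower it.

```bash
python3 -m handwheel '[0,0,-0.05,0,0,0,0,0,-0.05,0,0,0,0,0,-0.04,0,0,0,0,0,0,0,0,0]'
python3 -m handwheel '[0,0,-0.02,0,0,0,0,0,0,0,0,0]'
python3 -m handwheel '[0,0,-0.01,0,0,0,0,0,0,0,0,0]'
python3 -m handwheel '[0,0,-0.01,0,0,0,0,0,0,0,0,0]'
python3 -m handwheel '[0,0,-0.01,0,0,0,0,0,0,0,0,0]'
```

```text
time: 25.43
eef_pos: [0.5588, -0.3501, 0.0531]
tcp_rot: [0.867, -0.008, -0.498, -0.003]
contact_force: [-0.4, 0.7, -4.6]
opening: 0.621
finger_force: 74.7
time: 25.6
eef_pos: [0.5595, -0.3504, 0.0512]
tcp_rot: [0.867, -0.009, -0.498, -0.002]
contact_force: [-0.4, 0.6, -3.4]
opening: 0.623
finger_force: 74.7
time: 25.77
eef_pos: [0.5598, -0.3504, 0.0502]
tcp_rot: [0.867, -0.009, -0.498, -0.002]
contact_force: [-0.1, 0.5, -3.3]
opening: 0.623
finger_force: 74.7
time: 25.93
eef_pos: [0.5597, -0.3504, 0.0485]
tcp_rot: [0.867, -0.009, -0.498, -0.002]
contact_force: [-0.8, -0.1, -3.8]
opening: 0.622
finger_force: 74.7
time: 26.1
eef_pos: [0.5596, -0.3503, 0.0468]
tcp_rot: [0.867, -0.009, -0.498, -0.002]
contact_force: [0.1, -1.0, -2.9]
opening: 0.619
finger_force: 74.7
```

```bash
python3 -m handwheel '[0,0,-0.01,0,0,0,0,0,0,0,0,0]'|grep -E "pos|contact"
python3 -m handwheel '[0,0,-0.01,0,0,0,0,0,0,0,0,0]'|grep -E "pos|contact"
python3 -m handwheel '[0,0,-0.01,0,0,0,0,0,0,0,0,0]'|grep -E "pos|contact"
```

```text
eef_pos: [0.5596, -0.3503, 0.0453]
contact_force: [0.3, 0.4, -4.0]
eef_pos: [0.5596, -0.3503, 0.0438]
contact_force: [-0.0, 0.3, -3.1]
eef_pos: [0.5597, -0.3504, 0.0426]
contact_force: [0.4, -0.2, -4.0]
```

```bash
python3 -m handwheel '[0,0,-0.01,0,0,0,0,0,0,0,0,0]'|grep -E "pos|contact"
python3 -m handwheel '[0,0,-0.01,0,0,0,0,0,0,0,0,0]'|grep -E "pos|contact"
```

```text
eef_pos: [0.5598, -0.3504, 0.0425]
contact_force: [-1.7, 0.7, 0.8]
eef_pos: [0.5598, -0.3504, 0.0424]
contact_force: [-1.9, 1.2, 4.7]
```

```bash
python3 -m handwheel '[0,0,0,0,0,0,0,0,0,0,0,0,0,0,0,0,0,0,0,0,0,0,0,0]' 1 | tail -3
python3 -m handwheel '[0,0,0.1,0,0,0,0,0,0.15,0,0,0,0,0,0.2,0,0,0,0,0,0.2,0,0,0,0,0,0.2,0,0,0]' |grep pos
python3 -m handwheel '[0,0,0.2,0,0,0,0,0,0.15,0,0,0,0,0,0,-0.001,-0.066,0,0,0,0,-0.001,-0.066,0,0,0,0,-0.001,-0.066,0]' |grep pos
python3 -m handwheel '[0,0,0,-0.001,-0.066,0,0,0,0,-0.001,-0.066,0,0,0,0,-0.001,-0.066,0,0,0,0,-0.001,-0.066,0,0,0,0,-0.001,-0.066,0]' |grep pos
python3 -m handwheel '[0,0,0,-0.001,-0.066,0,0,0,0,-0.001,-0.066,0,0,0,0,0,0,0,0,0,0,0,0,0]' 0
cat > st.py <<'E'
# standing bottles near given xy, from a camera: head and shoulder centres
import sys; from h import *
im,d,c=grab(sys.argv[1]); W=cloud(d,c); v=(d>0)
for a in sys.argv[2:]:
    x,y=map(float,a.split(",")); m=v&(abs(W[...,0]-x)<.06)&(abs(W[...,1]-y)<.045); P=W[m]
    h=P[(P[:,2]>.105)&(P[:,2]<.14)]
    if len(h)<15: print(a,"no head",len(h)); continue
    t=np.percentile(h[:,2],90); h=h[h[:,2]>t-.006]; b=P[(P[:,2]<.084)&(P[:,2]>.06)]
    rc=cv2.minAreaRect(np.float32(b[:,:2])); cc=cv2.minEnclosingCircle(np.float32(h[:,:2]))
    print(a,"head",np.round(cc[0],4),"r",round(cc[1],4),"top",round(np.median(h[:,2]),4),"body",np.round(rc[0],4),np.round(rc[1],3),round(rc[2],1),len(h))
if 1: cv2.imwrite(f"pics/st_{sys.argv[1]}_{ctrl.get_state()['time']:.1f}.png",im)
E
python3 st.py top .553,.137 .576,.011 .586,-.113 .558,-.231 .56,-.35
python3 st.py scene .553,.137 .576,.011 .586,-.113 .558,-.231 .56,-.35
python3 -c "
from h import *
s=ctrl.get_state();print(s['eef_pos'],s['tcp_rot'],s['qpos'])"
```

```text
contact_force: [0.0, -0.1, -0.6]
opening: 1.0
finger_force: 0.0
eef_pos: [0.5596, -0.3504, 0.1694]
eef_pos: [0.5604, -0.3504, 0.2215]
eef_pos: [0.5599, -0.3505, 0.2218]
time: 28.85
eef_pos: [0.5588, -0.3505, 0.221]
tcp_rot: [1.0, -0.011, -0.004, 0.001]
contact_force: [-0.1, 0.3, 0.1]
opening: 0.456
finger_force: 0.0
.553,.137 head [0.5526 0.137 ] r 0.0142 top 0.1272 body [0.5528 0.1374] [0.055 0.054] 87.4 144
.576,.011 head [0.566  0.0138] r 0.0143 top 0.1265 body [0.5651 0.0141] [0.054 0.053] 86.1 139
.586,-.113 head [ 0.5757 -0.1117] r 0.0144 top 0.125 body [ 0.5755 -0.1118] [0.054 0.054] 1.7 137
.558,-.231 head [ 0.5585 -0.2312] r 0.0145 top 0.1253 body [ 0.5586 -0.2312] [0.055 0.055] 80.3 144
.56,-.35 head [ 0.5483 -0.3478] r 0.0146 top 0.1272 body [ 0.5485 -0.3476] [0.053 0.055] 89.4 142
.553,.137 head [0.553  0.1348] r 0.015 top 0.1274 body [0.5523 0.1338] [0.055 0.057] 84.9 77
.576,.011 head [0.5649 0.0113] r 0.0145 top 0.1268 body [0.5665 0.0106] [0.055 0.055] 86.2 87
.586,-.113 head [ 0.5758 -0.1126] r 0.0159 top 0.1253 body [ 0.5776 -0.1137] [0.055 0.054] 89.5 100
.558,-.231 head [ 0.5584 -0.2322] r 0.0151 top 0.1256 body [ 0.5596 -0.2332] [0.055 0.055] 80.2 111
.56,-.35 head [ 0.5483 -0.3523] r 0.0155 top 0.1268 body [ 0.5484 -0.3503] [0.053 0.056] 89.0 118
[ 0.55999783 -0.35044475  0.22027751] [ 9.99942651e-01 -1.00176951e-02 -3.69905340e-03  8.10985566e-04] [-0.71039006  0.28191119  1.63809734 -0.00638353  1.22620191  0.88261246]
```

All five are upright, with each head centre over its body centre within about 2 mm and tops at 125 to 127 mm. Next I'll press the stoppers, starting with this bottle at (0.548, −0.350).

```bash
python3 -m handwheel '[-0.08,0.005,-0.1,0,0,0,0,0,-0.12,0,0,0,0,0,-0.12,0,0,0,0,0,-0.12,0,0,0,0,0,0,0,0,0]' 0 |grep -vE "finger"
python3 -m handwheel '[0,0,-0.02,0,0,0,0,0,-0.02,0,0,0,0,0,0,0,0,0]' |grep -E "pos|contact"
python3 -m handwheel '[0,0,-0.02,0,0,0,0,0,0,0,0,0]' |grep -E "pos|contact"
python3 -m handwheel '[0,0,-0.02,0,0,0,0,0,0,0,0,0]' |grep -E "pos|contact"
```

```text
time: 29.37
eef_pos: [0.5471, -0.3484, 0.1465]
tcp_rot: [1.0, -0.01, -0.006, -0.001]
contact_force: [-0.1, 0.3, -0.1]
opening: -0.004
eef_pos: [0.5484, -0.3499, 0.1454]
contact_force: [-0.5, -0.9, -0.0]
eef_pos: [0.5485, -0.3501, 0.1435]
contact_force: [-0.5, 1.1, 3.9]
eef_pos: [0.5486, -0.3501, 0.1408]
contact_force: [-1.1, 2.1, 4.1]
```

```bash
python3 -m handwheel '[0,0,-0.02,0,0,0,0,0,0,0,0,0]' |grep -E "pos|contact"
python3 -m handwheel '[0,0,-0.02,0,0,0,0,0,0,0,0,0]' |grep -E "pos|contact"
python3 -m handwheel '[0,0,-0.01,0,0,0,0,0,0,0,0,0]' |grep -E "pos|contact"
python3 -m handwheel '[0,0,-0.01,0,0,0,0,0,0,0,0,0]' |grep -E "pos|contact"
```

```text
eef_pos: [0.5485, -0.3501, 0.1378]
contact_force: [-1.3, 0.8, 3.6]
eef_pos: [0.5486, -0.3501, 0.135]
contact_force: [-0.9, 0.8, 4.9]
eef_pos: [0.5488, -0.3503, 0.1351]
contact_force: [-2.0, 2.3, 9.8]
eef_pos: [0.5492, -0.3506, 0.1351]
contact_force: [-4.6, 3.2, 14.4]
```

The stopper stops hard at z 0.135, so the top is at 0.116, which is home. Next is the bottle at (0.5585, −0.2317).

```bash
python3 -m handwheel '[0,0,0.12,0,0,0,0,0,0.12,0,0,0,0.02,0.2,0,0,0,0,0.02,0.2,0,0,0,0,0.02,0.2,0,0,0,0]' |grep -E "pos|contact"
python3 -m handwheel '[0.01,0.19,0,0,0,0,0,0,0,0,0,0,0,0,-0.06,0,0,0,0,0,-0.06,0,0,0,0,0,0,0,0,0]' |grep -E "pos|contact"
python3 -m handwheel '[0,0,-0.02,0,0,0,0,0,0,0,0,0]' |grep -E "pos|contact"
python3 -m handwheel '[0,0,-0.02,0,0,0,0,0,0,0,0,0]' |grep -E "pos|contact"
python3 -m handwheel '[0,0,-0.02,0,0,0,0,0,0,0,0,0]' |grep -E "pos|contact"
```

```text
eef_pos: [0.5567, -0.2593, 0.1665]
contact_force: [-0.2, -0.2, 0.1]
eef_pos: [0.5571, -0.2314, 0.1451]
contact_force: [-0.5, 0.5, -0.0]
eef_pos: [0.558, -0.2321, 0.1442]
contact_force: [-0.5, 0.9, -0.4]
eef_pos: [0.5583, -0.2322, 0.1423]
contact_force: [-0.7, -0.4, 3.8]
eef_pos: [0.5584, -0.2321, 0.1397]
contact_force: [-1.7, -0.5, 5.1]
```

```bash
python3 -m handwheel '[0,0,-0.02,0,0,0,0,0,0,0,0,0]' |grep -E "pos|contact"
python3 -m handwheel '[0,0,-0.02,0,0,0,0,0,0,0,0,0]' |grep -E "pos|contact"
python3 -m handwheel '[0,0,-0.01,0,0,0,0,0,0,0,0,0]' |grep -E "pos|contact"
python3 -m handwheel '[0,0,-0.01,0,0,0,0,0,0,0,0,0]' |grep -E "pos|contact"
```

```text
eef_pos: [0.5584, -0.2322, 0.1368]
contact_force: [-2.0, -0.2, 4.5]
eef_pos: [0.559, -0.2323, 0.1352]
contact_force: [-2.1, 1.4, 10.0]
eef_pos: [0.5595, -0.2325, 0.1352]
contact_force: [-3.6, 1.9, 14.4]
eef_pos: [0.5602, -0.2327, 0.1353]
contact_force: [-4.9, 2.2, 19.8]
```

That one is home. Next is (0.576, −0.112).

```bash
python3 -m handwheel '[0,0,0.12,0,0,0,0,0,0.12,0,0,0,0.03,0.2,0,0,0,0,0.03,0.2,0,0,0,0,0.03,0.2,0,0,0,0]' |grep -E "pos|contact"
python3 -m handwheel '[0.03,0.2,0,0,0,0,0,0,0,0,0,0,0,0,-0.06,0,0,0,0,0,-0.06,0,0,0,0,0,0,0,0,0]' |grep -E "pos|contact"
python3 -m handwheel '[0,0,-0.02,0,0,0,0,0,0,0,0,0]' |grep -E "pos|contact"
python3 -m handwheel '[0,0,-0.02,0,0,0,0,0,0,0,0,0]' |grep -E "pos|contact"
python3 -m handwheel '[0,0,-0.02,0,0,0,0,0,0,0,0,0]' |grep -E "pos|contact"
```

```text
eef_pos: [0.5719, -0.1411, 0.1658]
contact_force: [0.2, 0.7, 0.6]
eef_pos: [0.575, -0.1118, 0.1449]
contact_force: [-0.9, 0.4, -0.4]
eef_pos: [0.5759, -0.1121, 0.1441]
contact_force: [0.1, 0.2, -0.6]
eef_pos: [0.5764, -0.1121, 0.1422]
contact_force: [-0.9, 0.0, 2.8]
eef_pos: [0.5766, -0.112, 0.1396]
contact_force: [0.0, -0.3, 5.2]
```

```bash
python3 -m handwheel '[0,0,-0.02,0,0,0,0,0,0,0,0,0]' |grep -E "pos|contact"
python3 -m handwheel '[0,0,-0.02,0,0,0,0,0,0,0,0,0]' |grep -E "pos|contact"
python3 -m handwheel '[0,0,-0.01,0,0,0,0,0,0,0,0,0]' |grep -E "pos|contact"
python3 -m handwheel '[0,0,-0.01,0,0,0,0,0,0,0,0,0]' |grep -E "pos|contact"
```

```text
eef_pos: [0.5766, -0.112, 0.1368]
contact_force: [-1.2, -0.9, 3.5]
eef_pos: [0.5772, -0.1121, 0.1352]
contact_force: [-2.8, 0.0, 9.6]
eef_pos: [0.5778, -0.1122, 0.1353]
contact_force: [-4.3, 0.3, 14.4]
eef_pos: [0.5785, -0.1123, 0.1353]
contact_force: [-4.9, 1.5, 19.9]
```

```bash
python3 -m handwheel '[0,0,0.12,0,0,0,0,0,0.15,0,0,0]' |grep -E "pos|contact"
python3 st.py scene .553,.137 .567,.012 .576,-.112 .558,-.231 .548,-.35
python3 st.py top .553,.137 .567,.012 .576,-.112 .558,-.231 .548,-.35
```

```text
eef_pos: [0.5749, -0.111, 0.1688]
contact_force: [-0.8, 0.4, 0.3]
.553,.137 head [0.5518 0.1342] r 0.0148 top 0.1278 body [0.5528 0.1336] [0.055 0.056] 87.0 80
.567,.012 head [0.5658 0.0111] r 0.015 top 0.1265 body [0.5662 0.0103] [0.054 0.057] 87.6 90
.576,-.112 head [ 0.5754 -0.1118] r 0.0158 top 0.1157 body [ 0.5775 -0.114 ] [0.054 0.056] 0.3 104
.558,-.231 head [ 0.5586 -0.2334] r 0.0149 top 0.1158 body [ 0.5595 -0.2334] [0.055 0.056] 79.9 111
.548,-.35 head [ 0.5479 -0.3516] r 0.0149 top 0.1149 body [ 0.5479 -0.3503] [0.053 0.056] 88.9 110
.553,.137 head [0.5525 0.137 ] r 0.0144 top 0.1273 body [0.5527 0.1372] [0.055 0.054] 87.5 145
.567,.012 head [0.566  0.0138] r 0.0144 top 0.1265 body [0.5651 0.014 ] [0.054 0.053] 86.1 142
.576,-.112 no head 0
.558,-.231 no head 9
.548,-.35 head [ 0.5489 -0.3478] r 0.0149 top 0.1156 body [ 0.5483 -0.3476] [0.054 0.055] 89.3 140
```

Three tops read 0.1155, which is home, and nothing has moved. Next is (0.566, 0.0125).

```bash
python3 -m handwheel '[-0.02,0.2,0,0,0,0,-0.02,0.2,0,0,0,0,-0.02,0.2,0,0,0,0,-0.01,0.23,0,0,0,0,0,0,0,0,0,0]' |grep -E "pos|contact"
python3 -m handwheel '[0,0,-0.07,0,0,0,0,0,-0.07,0,0,0,0,0,0,0,0,0]' |grep -E "pos|contact"
python3 -m handwheel '[0,0,-0.02,0,0,0,0,0,0,0,0,0]' |grep -E "pos|contact"
python3 -m handwheel '[0,0,-0.02,0,0,0,0,0,0,0,0,0]' |grep -E "pos|contact"
python3 -m handwheel '[0,0,-0.02,0,0,0,0,0,0,0,0,0]' |grep -E "pos|contact"
```

```text
eef_pos: [0.5642, 0.0179, 0.1685]
contact_force: [-0.5, -0.1, 0.3]
eef_pos: [0.5644, 0.0126, 0.1458]
contact_force: [-0.2, -0.1, -1.0]
eef_pos: [0.5654, 0.0123, 0.1452]
contact_force: [0.7, -0.9, -0.2]
eef_pos: [0.566, 0.0125, 0.1435]
contact_force: [-1.6, -0.9, 3.0]
eef_pos: [0.5661, 0.0125, 0.1411]
contact_force: [-1.4, -0.8, 3.9]
```

```bash
python3 -m handwheel '[0,0,-0.02,0,0,0,0,0,0,0,0,0]' |grep -E "pos|contact"
python3 -m handwheel '[0,0,-0.02,0,0,0,0,0,0,0,0,0]' |grep -E "pos|contact"
python3 -m handwheel '[0,0,-0.02,0,0,0,0,0,0,0,0,0]' |grep -E "pos|contact"
python3 -m handwheel '[0,0,-0.01,0,0,0,0,0,0,0,0,0]' |grep -E "pos|contact"
```

```text
eef_pos: [0.5662, 0.0126, 0.1383]
contact_force: [-1.2, -1.2, 4.8]
eef_pos: [0.5662, 0.0126, 0.1353]
contact_force: [-1.9, -1.2, 4.3]
eef_pos: [0.5676, 0.0124, 0.1353]
contact_force: [-4.5, -0.4, 14.4]
eef_pos: [0.5683, 0.0124, 0.1353]
contact_force: [-6.4, -0.0, 20.3]
```

```bash
python3 -m handwheel '[0,0,0.12,0,0,0,0,0,0.12,0,0,0,-0.02,0.2,0,0,0,0,-0.02,0.2,0,0,0,0,-0.03,0.2,0,0,0,0]' |grep -E "pos|contact"
python3 -m handwheel '[-0.02,0.22,0,0,0,0,0,0,0,0,0,0,0,0,-0.06,0,0,0,0,0,-0.06,0,0,0,0,0,0,0,0,0]' |grep -E "pos|contact"
python3 -m handwheel '[0,0,-0.02,0,0,0,0,0,0,0,0,0]' |grep -E "pos|contact"
python3 -m handwheel '[0,0,-0.02,0,0,0,0,0,0,0,0,0]' |grep -E "pos|contact"
python3 -m handwheel '[0,0,-0.02,0,0,0,0,0,0,0,0,0]' |grep -E "pos|contact"
```

```text
eef_pos: [0.5555, 0.1037, 0.1661]
contact_force: [-0.4, 0.1, 0.3]
eef_pos: [0.5517, 0.1354, 0.1455]
contact_force: [-0.2, -0.5, -0.4]
eef_pos: [0.5522, 0.1353, 0.1441]
contact_force: [-0.1, 0.4, 0.1]
eef_pos: [0.5524, 0.1354, 0.1421]
contact_force: [-1.7, -1.4, 3.1]
eef_pos: [0.5525, 0.1355, 0.1394]
contact_force: [-1.2, -0.9, 3.9]
```

```bash
python3 -m handwheel '[0,0,-0.02,0,0,0,0,0,0,0,0,0]' |grep -E "pos|contact"
python3 -m handwheel '[0,0,-0.02,0,0,0,0,0,0,0,0,0]' |grep -E "pos|contact"
python3 -m handwheel '[0,0,-0.01,0,0,0,0,0,0,0,0,0]' |grep -E "pos|contact"
python3 -m handwheel '[0,0,-0.01,0,0,0,0,0,0,0,0,0]' |grep -E "pos|contact"
python3 -m handwheel '[0,0,0.2,0,0,0,0,0,0.2,0,0,0,0,0,0.1,0,0,0,-0.1,0.1,0,0,0,0]' 1
python3 st.py scene .553,.137 .567,.012 .576,-.112 .558,-.231 .548,-.35
python3 - <<'E'
from h import *
s=ctrl.get_state();print(s['eef_pos'],s['tcp_rot'],s['qpos'])
for n in("wrist","top","scene"):
    im,d,c=grab(n); W=cloud(d,c); m=(d>0)&(abs(W[...,0]-.426)<.05)&(abs(W[...,1]-.327)<.05)
    P=W[m]; k=P[(P[:,2]>.07)&(P[:,2]<.104)]; dr=P[(P[:,2]>.054)&(P[:,2]<.065)]
    print(n,len(k),k[:,2].max() if len(k) else 0, cv2.minAreaRect(np.float32(k[:,:2])) if len(k)>5 else "", cv2.minEnclosingCircle(np.float32(dr[:,:2])) if len(dr)>5 else "")
    if n=="top": cv2.imwrite("pics/t5.png",cv2.resize(im[180:340,90:480],None,fx=2,fy=2))
E
```

```text
eef_pos: [0.5525, 0.1355, 0.1365]
contact_force: [-1.3, -0.6, 5.6]
eef_pos: [0.5533, 0.1356, 0.1352]
contact_force: [-2.7, -1.5, 11.6]
eef_pos: [0.554, 0.1356, 0.1353]
contact_force: [-4.3, -1.6, 16.1]
eef_pos: [0.5548, 0.1356, 0.1354]
contact_force: [-6.2, -2.5, 21.7]
time: 39.05
eef_pos: [0.5415, 0.1496, 0.2098]
tcp_rot: [1.0, -0.012, 0.002, 0.001]
contact_force: [0.2, 0.8, 1.2]
opening: 0.564
finger_force: 0.0
.553,.137 head [0.552  0.1334] r 0.0166 top 0.1153 body [0.5525 0.1333] [0.054 0.056] 86.9 82
.567,.012 head [0.5648 0.0117] r 0.0155 top 0.1159 body [0.5668 0.0104] [0.055 0.056] 84.5 89
.576,-.112 head [ 0.5759 -0.1131] r 0.015 top 0.116 body [ 0.5775 -0.1137] [0.055 0.054] 0.8 98
.558,-.231 head [ 0.5591 -0.2331] r 0.015 top 0.1156 body [ 0.56   -0.2336] [0.055 0.056] 79.8 113
.548,-.35 head [ 0.5486 -0.3508] r 0.015 top 0.1153 body [ 0.5497 -0.3504] [0.053 0.055] 88.9 113
[0.53674902 0.1528284  0.20703902] [ 9.99940995e-01 -1.07306984e-02 -1.59890124e-03 -5.50409439e-04] [9.49908332e-02 7.14236866e-02 1.90499732e+00 1.55654808e-03
 1.16823587e+00 1.68663699e+00]
wrist 973 0.09855007424266192 ((0.43809568881988525, 0.3324769139289856), (0.02719114162027836, 0.011381845921278), 16.347257614135742) ((0.42924195528030396, 0.3292427062988281), 0.03703422471880913)
top 0 0  
scene 117 0.1004286056724417 ((0.4327425956726074, 0.3286340534687042), (0.042675744742155075, 0.014844669960439205), 11.959311485290527) ((0.4322446882724762, 0.32374146580696106), 0.036669641733169556)
```

View pics/t5.png

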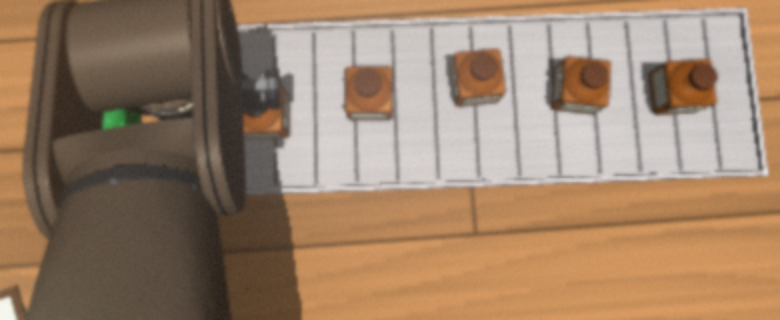

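All five tops are at about 0.1155 and the bottles stand straight. In the crop the heads are at (370,80), (485,68), (595,75) and (703,78), with the fifth beside the gripper. Now the timer, at about (0.429, 0.329). I'll move over it and turn the jaws to start at low q6.

```bash
python3 -m handwheel '[-0.09,0.147,0,0,0,0.078,-0.09,0.147,0,0,0,0.078,-0.09,0.147,0,0,0,0.078,-0.09,0.147,0,0,0,0.078,-0.09,0.147,0,0,0,0.078]' 0.6 |grep pos
python3 -m handwheel '[-0.09,0.147,0,0,0,0.078,-0.09,0.147,0,0,0,0.078,-0.09,0.147,0,0,0,0.078,0,0,0,0,0,0.078,0,0,0,0,0,0.078]'  |grep pos
python3 -m handwheel '[0,0,0,0,0,0.078,0,0,0,0,0,0.078,0,0,0,0,0,0.078,0,0,0,0,0,0.078,0,0,0,0,0,0.078]'  |grep pos
python3 -m handwheel '[0,0,0,0,0,0.078,0,0,0,0,0,0.078,0,0,0,0,0,0.078,0,0,0,0,0,0.078,0,0,0,0,0,0.078]'  |grep pos
python3 -m handwheel '[0,0,0,0,0,0.078,0,0,0,0,0,0.078,0,0,0,0,0,0.078,0,0,0,0,0,0.078,0,0,0,0,0,0.078]'  |grep pos
python3 -m handwheel '[0,0,0,0,0,0.078,0,0,0,0,0,0.078,0,0,0,0,0,0.078,0,0,0,0,0,0,0,0,0,0,0,0]'
cat > key.py <<'E'
from h import *
s=ctrl.get_state();print(s['eef_pos'],s['tcp_rot'],s['qpos'])
for n in("wrist","scene"):
    im,d,c=grab(n); W=cloud(d,c); m=(d>0)&(abs(W[...,0]-.429)<.05)&(abs(W[...,1]-.327)<.05)
    P=W[m]; k=P[(P[:,2]>.09)&(P[:,2]<.104)]; dr=P[(P[:,2]>.054)&(P[:,2]<.065)]
    print(n,len(k),k[:,2].max() if len(k) else 0, cv2.minAreaRect(np.float32(k[:,:2])) if len(k)>5 else "", cv2.minEnclosingCircle(np.float32(dr[:,:2])) if len(dr)>5 else "")
    cv2.imwrite(f"pics/k_{n}_{s['time']:.1f}.png",im)
E
python3 key.py; ls pics
```

```text
eef_pos: [0.4691, 0.2617, 0.2033]
eef_pos: [0.4285, 0.3283, 0.2032]
eef_pos: [0.4294, 0.3271, 0.2032]
eef_pos: [0.4294, 0.3271, 0.2032]
eef_pos: [0.4294, 0.3271, 0.2032]
time: 41.75
eef_pos: [0.4293, 0.3272, 0.2036]
tcp_rot: [-0.132, 0.991, 0.001, 0.002]
contact_force: [0.8, -0.2, 0.2]
opening: 0.605
finger_force: 0.0
[0.42933874 0.32723918 0.20357403] [-1.32019737e-01  9.91244331e-01  6.25810593e-04  2.25230269e-03] [ 4.63364766e-01  3.03371215e-02  1.95458083e+00 -3.06562572e-04
  1.15200785e+00 -1.37212083e+00]
wrist 907 0.09847127639629659 ((0.428275465965271, 0.33037063479423523), (0.04354196786880493, 0.009794156067073345), 15.529413223266602) ((0.4279615581035614, 0.3293905556201935), 0.03705505281686783)
scene 59 0.10007913992430834 ((0.43068385124206543, 0.3277673125267029), (0.043002061545848846, 0.014816896989941597), 10.467637062072754) ((0.4291716516017914, 0.32622799277305603), 0.036441292613744736)
c1.png
k_scene_41.8.png
k_wrist_41.8.png
s1.png
s2.png
s3.png
scene0.png
st_scene_28.9.png
st_scene_34.8.png
st_scene_39.1.png
st_top_28.9.png
st_top_34.9.png
t5.png
top0.png
w1.png
w2.png
w3.png
w4.png
```

```bash
python3 -m handwheel '[-0.006,0.015,-0.2,0,0,0,0,0,-0.2,0,0,0,0,0,-0.2,0,0,0,0,0,-0.18,0,0,0,0,0,0,0,0,0]' 0.5
python3 -m handwheel '[0,0,0,0,0,0,0,0,0,0,0,0,0,0,0,0,0,0,0,0,0,0,0,0,0,0,0,0,0,0]' 0 60
python3 -m handwheel '[0,0,0,0,0,0,0,0,0,0,0,0]'
```

```text
time: 42.27
eef_pos: [0.4242, 0.3278, 0.0814]
tcp_rot: [-0.133, 0.991, -0.001, -0.003]
contact_force: [-0.8, -1.0, -0.8]
opening: 0.503
finger_force: 0.0
time: 42.68
eef_pos: [0.43, 0.3301, 0.0901]
tcp_rot: [-0.134, 0.991, 0.001, 0.005]
contact_force: [-0.1, -4.0, 4.1]
opening: 0.106
finger_force: 59.9
time: 42.85
eef_pos: [0.43, 0.3301, 0.0901]
tcp_rot: [-0.134, 0.991, 0.001, 0.005]
contact_force: [0.6, -4.9, 7.1]
opening: 0.101
finger_force: 60.2
```

The key is gripped: opening 0.10 is about 9 mm, matching the 10 mm wing. I'll turn it clockwise.

```bash
python3 -m handwheel '[0,0,0,0,0,-0.075,0,0,0,0,0,-0.075,0,0,0,0,0,-0.075,0,0,0,0,0,-0.075,0,0,0,0,0,-0.075]'
python3 -m handwheel '[0,0,0,0,0,-0.075,0,0,0,0,0,-0.075,0,0,0,0,0,-0.075,0,0,0,0,0,-0.075,0,0,0,0,0,-0.075]'
python3 -c "
from h import *
s=ctrl.get_state();print(s['eef_pos'],s['qpos'],s['wrist_torque'],s['contact_force'])"
```

```text
time: 43.27
eef_pos: [0.43, 0.3296, 0.0901]
tcp_rot: [0.162, 0.987, -0.0, 0.005]
contact_force: [-0.2, -6.6, 7.5]
opening: 0.104
finger_force: 60.4
time: 43.68
eef_pos: [0.4297, 0.3291, 0.09]
tcp_rot: [0.441, 0.897, -0.001, 0.005]
contact_force: [-0.4, -8.7, 9.7]
opening: 0.107
finger_force: 60.6
[0.42974849 0.32910592 0.09003234] [ 0.47015759  0.18624485  2.01763602 -0.01182964  0.93419567 -0.18000749] [-1.46357784  0.02593916  0.12107107] [-0.38353967 -8.7113013   9.73462248]
```

```bash
python3 -m handwheel '[0,-0.008,0.01,0,0,-0.075,0,-0.008,0.01,0,0,-0.075,0,0,0,0,0,-0.075,0,0,0,0,0,-0.075,0,0,0,0,0,-0.075]'
python3 -m handwheel '[0,0,0,0,0,-0.075,0,0,0,0,0,-0.075,0,0,0,0,0,-0.075,0,0,0,0,0,-0.075,0,0,0,0,0,-0.075]'
python3 -c "
from h import *
s=ctrl.get_state();print(s['eef_pos'],s['qpos'],s['wrist_torque'],s['contact_force'])"
```

```text
time: 44.1
eef_pos: [0.4292, 0.3286, 0.0902]
tcp_rot: [0.683, 0.73, 0.001, 0.003]
contact_force: [4.8, 2.8, -7.9]
opening: 0.106
finger_force: 59.6
time: 44.52
eef_pos: [0.4286, 0.3286, 0.0902]
tcp_rot: [0.866, 0.5, -0.001, 0.001]
contact_force: [2.0, 3.5, -7.3]
opening: 0.104
finger_force: 59.7
[0.42858396 0.32864241 0.09015812] [ 0.46740136  0.18515778  2.0186168  -0.00329975  0.93899132  0.9921924 ] [ 0.36875707 -0.53545076  0.15243725] [ 2.03103806  3.51880625 -7.28758058]
```

```bash
python3 -m handwheel '[0,0,-0.01,0,0,-0.075,0,0,0,0,0,-0.075,0,0,0,0,0,-0.075,0,0,0,0,0,-0.075,0,0,0,0,0,-0.075]' |grep -vE time
python3 -m handwheel '[0,0,0,0,0,-0.075,0,0,0,0,0,-0.075,0,0,0,0,0,-0.075,0,0,0,0,0,-0.075,0,0,0,0,0,-0.075]'|grep -vE time
python3 -m handwheel '[0,0,0,0,0,-0.075,0,0,0,0,0,-0.075,0,0,0,0,0,-0.075,0,0,0,0,0,0,0,0,0,0,0,0]'
python3 -c "
from h import *
s=ctrl.get_state();print(s['eef_pos'],s['qpos'],s['wrist_torque'],s['contact_force'])"
```

```text
eef_pos: [0.4282, 0.329, 0.0901]
tcp_rot: [0.974, 0.227, -0.002, -0.0]
contact_force: [-0.9, 2.4, 0.8]
opening: 0.105
finger_force: 60.9
eef_pos: [0.4281, 0.3296, 0.0901]
tcp_rot: [0.998, -0.065, -0.003, -0.002]
contact_force: [-1.3, 5.0, 0.4]
opening: 0.103
finger_force: 60.8
time: 45.77
eef_pos: [0.4281, 0.3299, 0.0901]
tcp_rot: [0.971, -0.238, -0.003, -0.003]
contact_force: [-0.9, 6.3, 0.9]
opening: 0.108
finger_force: 60.7
[0.42814436 0.32987977 0.09012246] [0.46479416 0.18510987 2.01877182 0.01115489 0.93909666 2.50877872] [ 0.72840693  0.30211444 -0.03613398] [-0.90082141  6.2601286   0.90431355]
```

```bash
python3 -m handwheel '[0,-0.01,0,0,0,-0.075,0,0,0,0,0,-0.075,0,0,0,0,0,0]' |grep -E "pos|rot|contact"
python3 -m handwheel '[0,0,0,0,0,0,0,0,0,0,0,0,0,0,0,0,0,0,0,0,0,0,0,0]' 0.5 |grep -E "pos|rot|contact"
python3 -m handwheel '[0,0,0.15,0,0,0,0,0,0.2,0,0,0,0,0,0.2,0,0,0,0,0,0.2,0,0,0]' |grep -E "pos|rot|contact"
python3 key.py
```

```text
eef_pos: [0.4283, 0.3299, 0.0902]
tcp_rot: [0.936, -0.352, -0.004, -0.005]
contact_force: [-0.9, 11.5, -2.8]
eef_pos: [0.4283, 0.3261, 0.0893]
tcp_rot: [0.937, -0.349, -0.003, -0.001]
contact_force: [-0.5, 0.2, -0.1]
eef_pos: [0.428, 0.3258, 0.2026]
tcp_rot: [0.937, -0.349, -0.003, -0.0]
contact_force: [0.2, 0.1, 0.6]
[0.42800554 0.32575765 0.20263014] [ 9.36994896e-01 -3.49326145e-01 -3.42332005e-03 -3.01204347e-04] [0.45950724 0.03093178 1.9558069  0.00589389 1.15911055 2.74164169]
wrist 901 0.09823396134201487 ((0.42955461144447327, 0.33035808801651), (0.009731275960803032, 0.04358344525098801), 48.38425827026367) ((0.42826545238494873, 0.3299406170845032), 0.037099096924066544)
scene 39 0.09995656053664337 ((0.43176737427711487, 0.32723942399024963), (0.00954875722527504, 0.04463249072432518), 50.40983581542969) ((0.42934420704841614, 0.3259292244911194), 0.03676353394985199)
```

```bash
python3 -m handwheel '[0.005,0.027,0,0,0,0.0766,0,0,0,0,0,0.0766,0,0,0,0,0,0.0766,0,0,0,0,0,0.0766,0,0,0,0,0,0.0766]' |grep rot
python3 -m handwheel '[0,0,0,0,0,0.0766,0,0,0,0,0,0.0766,0,0,0,0,0,0.0766,0,0,0,0,0,0.0766,0,0,0,0,0,0.0766]' |grep rot
python3 -m handwheel '[0,0,0,0,0,0.0766,0,0,0,0,0,0.0766,0,0,0,0,0,0.0766,0,0,0,0,0,0.0766,0,0,0,0,0,0.0766]' |grep rot
python3 -m handwheel '[0,0,0,0,0,0.0766,0,0,0,0,0,0.0766,0,0,0,0,0,0.0766,0,0,0,0,0,0.0766,0,0,0,0,0,0.0766]' |grep rot
python3 -m handwheel '[0,0,0,0,0,0.0766,0,0,0,0,0,0.0766,0,0,0,0,0,0.0766,0,0,0,0,0,0.0766,0,0,0,0,0,0.0766]' |grep rot
python3 -m handwheel '[0,0,0,0,0,0.0766,0,0,0,0,0,0,0,0,0,0,0,0]'
python3 key.py
```

```text
tcp_rot: [0.999, -0.053, -0.004, 0.001]
tcp_rot: [0.969, 0.245, -0.004, 0.001]
tcp_rot: [0.853, 0.521, -0.003, 0.002]
tcp_rot: [0.66, 0.751, -0.002, 0.002]
tcp_rot: [0.408, 0.913, -0.001, 0.003]
time: 49.12
eef_pos: [0.4288, 0.3299, 0.2009]
tcp_rot: [0.357, 0.934, -0.001, 0.003]
contact_force: [-0.1, -0.1, -1.0]
opening: 0.499
finger_force: 0.0
[0.42878876 0.32988415 0.20094919] [ 3.56833680e-01  9.34163576e-01 -9.28785100e-04  2.69723735e-03] [ 0.47043244  0.03754354  1.95226127 -0.00574894  1.14955198 -0.36826345]
wrist 894 0.09822887641219125 ((0.42830270528793335, 0.33123189210891724), (0.0098533621057868, 0.04339824989438057), 49.24463653564453) ((0.427621066570282, 0.3303413689136505), 0.03683128580451012)
scene 38 0.0996145639872644 ((0.43124833703041077, 0.3277200758457184), (0.009142588824033737, 0.043116454035043716), 50.65583419799805) ((0.43044474720954895, 0.3254513442516327), 0.03671099990606308)
```

Jaw yaw is 48.2° and the wing normal 49°, so they're aligned. I'll grip again and finish winding.

```bash
python3 -m handwheel '[0,0.003,-0.2,0,0,0,0,0,-0.2,0,0,0,0,0,-0.2,0,0,0,0,0,-0.15,0,0,0,0,0,0,0,0,0]'|grep -E "pos|contact"
python3 -m handwheel '[0,0,0,0,0,0,0,0,0,0,0,0,0,0,0,0,0,0,0,0,0,0,0,0,0,0,0,0,0,0]' 0 60
python3 -m handwheel '[0,0,0,0,0,-0.07,0,0,0,0,0,-0.07,0,0,0,0,0,-0.07,0,0,0,0,0,0]'
python3 -c "
from h import *
s=ctrl.get_state();print(s['eef_pos'],s['qpos'],s['wrist_torque'],s['contact_force'])"
```

```text
eef_pos: [0.4254, 0.3286, 0.0835]
contact_force: [-1.0, -1.0, -1.1]
time: 50.05
eef_pos: [0.429, 0.3299, 0.0912]
tcp_rot: [0.355, 0.935, -0.002, 0.003]
contact_force: [-2.8, -5.2, 3.2]
opening: 0.106
finger_force: 60.2
time: 50.38
eef_pos: [0.4291, 0.33, 0.0913]
tcp_rot: [0.502, 0.865, -0.002, 0.004]
contact_force: [-3.4, -3.4, 3.0]
opening: 0.106
finger_force: 73.7
[0.42908407 0.32995433 0.09129395] [ 0.47220995  0.1857426   2.01542272 -0.01196452  0.94016389 -0.03978785] [-0.49937481  0.5721122   1.31929262] [-3.40612045 -3.39132878  2.99193266]
```

```bash
python3 -m handwheel '[0,0,0,0,0,-0.03,0,0,0,0,0,0]'
python3 -c "
from h import *
s=ctrl.get_state();print(s['eef_pos'],s['qpos'],s['wrist_torque'],s['contact_force'])"
python3 -m handwheel '[0,0,0,0,0,-0.03,0,0,0,0,0,0]'
python3 -c "
from h import *
s=ctrl.get_state();print(s['eef_pos'],s['qpos'],s['wrist_torque'],s['contact_force'])"
```

```text
time: 50.55
eef_pos: [0.4291, 0.3299, 0.0913]
tcp_rot: [0.52, 0.854, -0.003, 0.005]
contact_force: [-3.7, -3.5, 3.0]
opening: 0.11
finger_force: 90.8
[0.42911199 0.32993646 0.09134513] [ 0.47261293  0.18584599  2.0151924  -0.01326886  0.94044416  0.00298514] [-0.56536489  0.6380939   1.90835988] [-3.73670528 -3.45129285  2.95016538]
time: 50.72
eef_pos: [0.4291, 0.3299, 0.0914]
tcp_rot: [0.538, 0.843, -0.003, 0.005]
contact_force: [-4.3, -4.5, 2.6]
opening: 0.104
finger_force: 110.3
[0.42910923 0.3299418  0.09141584] [ 0.47303338  0.18589247  2.01498587 -0.01443625  0.9407664   0.04781027] [-0.50420456  0.66281084  2.44979423] [-4.31470597 -4.50553042  2.61796873]
```

Torque is climbing linearly (1.3 → 1.9 → 2.4 N m) where free turning took about 0.1 N m, so the key is at its stop. I'll release and check the wing angle.

```bash
python3 -m handwheel '[0,0,0,0,0,0.05,0,0,0,0,0,0]' |grep -E "rot|contact|force"
python3 -m handwheel '[0,0,0,0,0,0,0,0,0,0,0,0,0,0,0,0,0,0,0,0,0,0,0,0]' 0.5 |grep -E "pos|rot|contact"
python3 -m handwheel '[0,0,0.15,0,0,0,0,0,0.2,0,0,0,0,0,0.2,0,0,0,0,0,0.2,0,0,0,0,0,0,0,0,0]' |grep -E "pos|rot|contact"
python3 key.py
python3 st.py scene .553,.137 .567,.012 .576,-.112 .558,-.231 .548,-.35
```

```text
tcp_rot: [0.505, 0.863, -0.003, 0.005]
contact_force: [-3.4, -4.5, 3.1]
finger_force: 77.9
eef_pos: [0.4298, 0.3311, 0.0903]
tcp_rot: [0.511, 0.86, 0.0, 0.003]
contact_force: [0.6, 1.2, 0.9]
eef_pos: [0.4327, 0.3326, 0.2097]
tcp_rot: [0.511, 0.86, 0.005, 0.007]
contact_force: [1.2, 0.1, 0.7]
[0.43266226 0.33264873 0.20969711] [0.51084228 0.85963506 0.00499001 0.00654398] [ 0.47196777  0.03231797  1.94076522 -0.00628722  1.15309344 -0.02395357]
wrist 853 0.09828908455421542 ((0.4285788834095001, 0.3312513530254364), (0.010020744986832142, 0.04345141351222992), 34.03562545776367) ((0.42808181047439575, 0.32996436953544617), 0.03690314665436745)
scene 41 0.10090804309906277 ((0.4307813346385956, 0.3280715048313141), (0.010316246189177036, 0.0423697829246521), 36.12137222290039) ((0.43014535307884216, 0.32519397139549255), 0.03632650896906853)
.553,.137 head [0.5508 0.134 ] r 0.0162 top 0.1159 body [0.5527 0.1329] [0.054 0.055] 86.2 79
.567,.012 head [0.5654 0.0115] r 0.0164 top 0.1156 body [0.5664 0.0107] [0.054 0.054] 85.7 86
.576,-.112 head [ 0.5765 -0.1124] r 0.0154 top 0.1161 body [ 0.577  -0.1139] [0.056 0.055] 0.2 102
.558,-.231 head [ 0.559  -0.2347] r 0.0164 top 0.1155 body [ 0.5594 -0.2334] [0.055 0.056] 79.8 113
.548,-.35 head [ 0.5483 -0.3505] r 0.0155 top 0.1151 body [ 0.5484 -0.3503] [0.053 0.057] 88.9 110
```

```bash
ls -t pics/k_wrist* | head -1; python3 -c "
import cv2,glob,os
f=max(glob.glob('pics/k_wrist*'),key=os.path.getmtime);a=cv2.imread(f);b=cv2.imread('pics/k_wrist_41.8.png')
cv2.imwrite('pics/kk.png',cv2.hconcat([cv2.resize(a[40:340,130:430],(400,400)),cv2.resize(b[40:340,130:430],(400,400))]))"
```

```text
pics/k_wrist_51.6.png
```

View pics/kk.png

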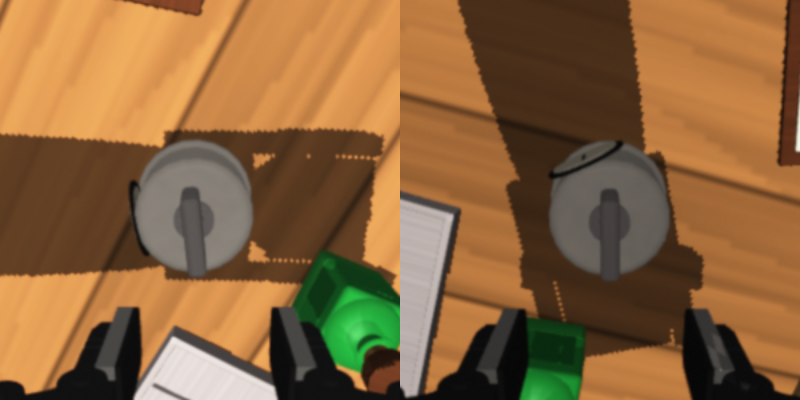

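The timer has a dial on its side (black rim at (137,218) on the left, (587,158) on the right), which gives the timer's own heading. I'll measure that heading and use it to check the key's absolute angle.

Run:
```python
from h import *
for n in("wrist","scene","top"):
    im,d,c=grab(n); W=cloud(d,c); r=np.hypot(W[...,0]-.4283,W[...,1]-.330)
    m=(d>0)&(r>.032)&(r<.046)&(im.max(2)<60)&(W[...,2]<.058)&(W[...,2]>.008)
    a=np.degrees(np.arctan2(W[m][:,1]-.330,W[m][:,0]-.4283)); h,e=np.histogram(a%360,bins=36,range=(0,360))
    print(n,m.sum(),[(int(e[i]),int(h[i])) for i in range(36) if h[i]>0], W[m].mean(0).round(3) if m.any() else "")
```

```text
wrist 242 [(180, 64), (190, 66), (200, 27), (210, 17), (220, 18), (230, 20), (240, 24), (250, 6)] [0.397 0.315 0.046]
scene 16 [(210, 1), (230, 3), (240, 6), (250, 6)] [0.411 0.295 0.04 ]
top 1 [(180, 1)] [0.389 0.324 0.047]
```

The dial centre is at about 217°, so the timer's heading is about 37° and the key started at about 0.38 rad. Adding the 4.40 rad turned gives about 4.78, which agrees with the stop. The arm is clear of everything, so I'm handing in.

```bash
python3 st.py top .567,.012 .576,-.112 .558,-.231 .548,-.35; python3 -c "
from plant import ctrl
print(ctrl.get_state()['time'], ctrl.sign_off())"
```

```text
.567,.012 head [0.5654 0.0142] r 0.0145 top 0.116 body [0.5649 0.014 ] [0.054 0.053] 86.2 138
.576,-.112 head [ 0.5757 -0.1121] r 0.0144 top 0.1157 body [ 0.5758 -0.112 ] [0.055 0.054] 1.9 135
.558,-.231 head [ 0.5591 -0.231 ] r 0.015 top 0.1155 body [ 0.5583 -0.2314] [0.056 0.055] 78.8 142
.548,-.35 head [ 0.549  -0.3481] r 0.0156 top 0.1155 body [ 0.5483 -0.3474] [0.054 0.054] 88.9 144
the job is handed in; nothing more can be done
51.9833 None
```

The job is handed in at 52 s: by my measurements all five bottles stand upright with stoppers fully home and the key is at its stop (about 4.78 rad); I saw no other item disturbed, and the sign-off returned no verdict.

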